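Air a fogged culture dish on the ratchet carousel and index it to the reading place

ROBOT

A 7-joint arm with a two-finger parallel gripper is mounted at the origin on the work surface. World frame = base frame: x ahead of the robot, y to its left, z up, the work surface at z = 0. Lengths are in m, angles in rad, forces in N, time in s.
With the tool pointing down it reaches from about 0.425 to 0.925 m from the base axis. Payload 6.8 kg.
Tool frame: the origin (TCP) lies on the front face of the gripper's body, between the roots of the fingers; the fingertips stand 73 mm ahead of it and the grasp point (between the pads) lies 54 mm ahead of it (tcp_to_tips is the distance from the TCP to the fingertips, in m); z points along the fingers, x is the direction in which the jaws open and shut, and the axes are right-handed (so a half turn about z gives the same grasp; the last joint's range is limited). The gripper opens to 85 mm and grips with 20 to 120 N. Pads are 22 mm wide; open, the fingers measure 114 mm over their backs; the gripper's body (76 mm by 85 mm) begins 54 mm behind the grasp point. The pads swing forward as they close: fully open they stand 13 mm farther back than shut.
Start: joints at [-1.409, 0.477, 0.022, 1.555, -0.011, 1.109, -0.083], TCP at [0.18, 0.651, 0.304] pointing down, gripper open.
Joint ranges: [-2.96, 2.96], [-0.34, 2.1], [-1.41, 1.46], [0.24, 2.44], [-1.37, 4.51], [0.17, 1.92], [-2.96, 2.96]. Speed limits (rad/s): [2.39, 2.39, 3.14, 3.14, 3.14, 3.14, 3.14].

INTERFACE

Orientations are given as a unit quaternion [w, x, y, z].
In Python, from station import get_obs, read_camera, hand_in, look_for, silhouettes, tcp_to_tips gives the robot as it stands. The module is installed in compiled form; this text tells all that it offers.
- The arm moves only by the tool apply_moves, never from a script. Its argument "moves" is a list of rows, each a list of 3 entries, a list of its own where there are three numbers: the shift along the tool's x, y, z in units of 25 mm (1.0 is 25 mm), then the turn, a rotation vector about the tool's x, y, z in units of 10 degrees (1.0 is 10 degrees), then the gripper's target within -1 to 1 (fully open at 1, half-way at 0, shut at -1). In form: [[[dx, dy, dz], [rx, ry, rz], jaw], ...]. A call has 1 to 20 rows; each row is the pose to reach, as a shift and turn from the pose commanded when the call began, along the tool's axes at that moment; what a row does not reach only later rows make up. A row lasts 1/8 s, in which the tool goes at most 62.5 mm and 10.7 degrees, less where a joint would pass 70% of its speed; a pose out of reach is approached as far as the arm can. A call with a gripper value outside its range is refused whole. The fingers move at their own pace and stop on an object; "force" is the grip in N (left out, the last holds). Time passes only in rows, so rows that repeat a pose let the fingers close. It gives the time, the measured TCP pose, the force and the opening at its end, in the units of the state.
- get_obs(): the state, without advancing time (a new reading comes with each control period).
- read_camera(name): name is "side" or "top"; returns a dict with "color" (384x512x3 uint8, red, green, blue), "mtx" (3x3 intrinsics, pixels), "k1" (the pictures are not rectified: a ray, as slopes to the right and down, at radius r is drawn at 1 + k1 r^2 times it, then the intrinsics apply), "eye" and "rotation" of the camera in the world. Camera axes: x right, y up, looking along -z (the intrinsics and any distortion apply to the point x, -y, -z); pixel columns grow to the right and rows downward; lengths in m; the calibration is good to about 2 mm. A picture is of the moment at which its call begins. There is no depth.
- hand_in(): hands the job in, once; it reports no verdict.
Trained networks look in the newest picture that a camera, given by its name, has taken for a name from the list of things; names that differ only in an ending like _2 or _b are one class to them, and where a whole thing is asked for, a point or a joint stands for the part that bears it (a point fixed in the world has none). Each returns a list of dicts, best first, with "conf" (0 to 1); they miss things now and then, are a little off and sometimes report something else, mostly with a low value. They report only what shows in the picture. A call takes as long as a camera call.
- look_for(camera, query): "pixel" ([row, column] in pixels, amid what is visible of it).
- silhouettes(camera, query): "mask" (384x512 bool, what is visible of it) and "pixel" ([row, column] in pixels, amid what is visible of it).
The state is a dict: "t": time; "q": joint angles; "joint_vel": joint speeds; "joint_torque": joint torques, N m; "eef_pos": TCP position; "tool_rot": TCP orientation; "contact_force": force on the tool from outside, world axes, zero at the start; "torque": the same for the moment, N m; "gripper_width": opening from 0.0 (shut) to 1.0 (fully open).
Only numpy, scipy, OpenCV 4.12 (cv2) and the standard library are available. Lean on these libraries where they do the work, as an engineer would, in place of code of your own. Each camera call takes 0.05 s, during which the arm holds its last target.

TASK

Turn the plate reader's carousel by its hub knob, the way its freewheel lets it run, until the dish with the fogged lid is at the red loading pointer, and pull it back firmly against the pawl to make sure that it grips there. Air the dish: raise its lid edge first, just clear of the dish, keep it clear for about two seconds and set it back gently, centred and flat. Then turn the carousel on to bring this dish to the light bar, pull it back firmly against the pawl there too, and let go; leave the pawl itself and the things on the bench alone.

Things in the scene. Friction and masses are not known exactly. Their poses are not given: they have to be found in the camera images.
- reader: The plate reader's fixed white housing (375 mm wide, 340 mm deep, up to 168 mm high), standing on the bench. Origin on the bench straight below the hub; its x axis points level from its front edge to its back, y to its left (seen from the front edge), z up. Its working face slopes up 25 degrees from front to back; the hub axis meets that face 100 mm above the origin.
- carousel: Light grey disc, 227 mm wide, top side 13 mm above the sloping face, rim of 18 steel saw teeth (248 mm over tips). Origin: where its axis meets the face; z: the axis, square to the face, pointing out of it. At angle 0 its x axis points straight up the slope; positive angle: counter-clockwise looking down z. It runs loosely that way (friction 0.03 N m); clockwise the freewheel grips (see pawl).
- pawl: Small yellow spring pawl, 45 mm long, on the face outside the rim at the reader's left; not to be touched. It clicks over a tooth every 20 degrees as the disc runs counter-clockwise; turned clockwise the disc goes back to the last tooth passed and is gripped there, at a whole multiple of 20 degrees of carousel angle. A disc run 20 degrees too far has to go all the way round. Origin: its pivot.
- knob (a point): Middle of the black bar knob on the hub, fixed to the disc, on its axis, 45 mm above the sloping face. The bar is 46 mm long, 14 mm wide and 22 mm high (along the axis; its top is 56 mm above the face), on a 13 mm stem; its long side lies along the carousel's x axis and its end with a white mark points at the fogged dish.
- dish (a point): Centre that the fogged dish's lid has when properly seated: fixed to the disc, 80 mm from the axis on the carousel's minus x side, 26.8 mm above the sloping face, 13.8 mm above the disc; axes as the carousel's. There are six pockets at 80 mm radius: the two next to this dish are empty, three others hold dishes with clear taped lids (tops 32 mm above the face).
- lid_centre (a point): Centre, half-way up, of the fogged, milky-white loose lid: 60 mm outside diameter, 10 mm high, 1.8 mm thick, about 15 g; z square to its top. Seated, it reaches 8 mm down over the dish's rim (52 mm outside) with 1.8 mm of play all round; its lower edge is 9 mm and its top 19 mm above the disc. It lies against the downhill side of its play and can turn in its seat.
- loading_place (a point): Fixed point in front, at the red triangular pointer, at the lowest point of the slope: where dish is when the fogged dish is at the loading place (carousel angle 0) and gripped.
- reading_place (a point): Fixed point at the white light bar at the front right, 60 degrees counter-clockwise on from the loading place (carousel angle +60 degrees): where dish is when the dish is at the reading place and gripped. The light bar stands outside the rim, 140 to 170 mm from the axis, 46 mm high above the face.
- bottle: Amber glass bottle, 64 mm in diameter, 115 mm high, standing on the bench to the right of the reader; stays where it is. Origin under its centre.
- vial_rack: Grey rack with capped glass vials, 85 x 125 mm, 69 mm high, standing on the bench to the left; stays where it is. Origin under its centre.
- dish_stack: Stack of four clear dishes, 60 mm in diameter, 56 mm high, standing on the bench to the left; stays where it is. Origin under its centre.

How it is judged:
On the way, in this order (a step that is already met when the one before it is completed fails the run):
1. the fogged dish is at the loading place and the carousel is pulled back against the pawl, which takes at least 2 N, within 5 mm of the place (distance between dish and loading_place below 0.005 m and contact force between pawl and carousel above 2 N), for 0.2 s.
2. at the loading place (within 20 mm) the lid is raised on one edge: leaning at least 6 degrees on its dish with its centre not more than 10 mm up (distance between dish and loading_place below 0.02 m and angle between the z axis of lid_centre and the z axis of dish, either way round above 0.105 rad and z of lid_centre in the frame of dish between 0.0015 and 0.01 m), for 0.1 s.
3. the lid is clear of the dish all round for at least 1 s: it touches nothing of the carousel and its centre is at least 9.5 mm up (distance between dish and loading_place below 0.02 m and z of lid_centre in the frame of dish above 0.0095 m and contact force between lid and carousel below 0.01 N), for 1 s.
4. the lid is back on its dish, centred and flat, and let go (distance between lid_centre and dish below 0.004 m and z of lid_centre in the frame of dish below 0.0018 m and angle between the z axis of lid_centre and the z axis of dish, either way round below 0.05 rad and contact force between the fingers and lid below 0.01 N), for 0.2 s.
5. the dish is at the reading place and the carousel is pulled back against the pawl, which takes at least 2 N, within 5 mm of the place (distance between dish and reading_place below 0.005 m and contact force between pawl and carousel above 2 N), for 0.2 s.
At the end, for the whole second after the job is handed in: The fogged dish is within 5 mm of the reading place with the carousel at rest; its lid sits on it within 4 mm of its proper centre, less than 1.8 mm high and within 3 degrees of flat, let go and at rest; bottle, vial rack and dish stack are within 15 mm of where they stood (all of step 4 and distance between dish and reading_place below 0.005 m and angular speed of carousel below 0.05 rad/s and linear speed of lid below 0.02 m/s and distance of each of bottle, vial_rack, dish_stack from where it was at the start of the episode below 0.015 m); the robot touches nothing.
It fails at once if the lid is carried off: more than 40 mm from its seat (distance between lid_centre and dish above 0.04 m).
It fails at once if the lid is opened away from the loading place (z of lid_centre in the frame of dish above 0.006 m and not (distance between dish and loading_place below 0.025 m)).
It fails at once if the lid falls: let go and moving faster than 0.4 m/s (contact force between the fingers and lid below 0.01 N and linear speed of lid above 0.4 m/s).
It fails at once if the pawl is touched by the robot (contact force between pawl and the fingers above 1 N or contact force between pawl and the arm above 1 N).
It fails at once if bottle, vial rack or dish stack is moved by more than 30 mm (distance of any of bottle, vial_rack, dish_stack from where it was at the start of the episode above 0.03 m).
It also fails if it takes over 72 s, if anything falls off the work surface, if the arm or the gripper's body presses on something with over 40 N, if the wrist force passes 120 N, or if a joint passes its speed limit or range.

## Working session

There is one attempt and no reset: what is moved stays moved. The work goes in short steps, Python scripts to look and compute and a tool call to move; the robot and the scene stay as the last step left them, time stands still between calls to the robot, and variables do not carry over. Pictures are saved under pics/ and viewed, and the job is handed in when it is done.

Besides the shell and the picture viewer there is one more tool, called after "Emit:" as name(argument=value, ...) on one line, values as JSON. apply_moves: Moves the arm, as the interface text tells. Its arguments: {"type":"object","properties":{"moves":{"type":"array"},"force":{"type":"number"}},"required":["moves"]}

```bash
mkdir -p pics; ls; cat > h.py <<'E'
import numpy as np, cv2
from station import *
def snap(cam,name):
    c=read_camera(cam); cv2.imwrite(f'pics/{name}.png',c['color'][:,:,::-1]); return c
def proj(c,P):
    P=np.atleast_2d(P); X=(P-c['eye'])@np.array(c['rotation'])
    s=np.c_[X[:,0],-X[:,1]]/(-X[:,2:3]); r2=(s**2).sum(1,keepdims=True); s=s*(1+c['k1']*r2)
    m=np.array(c['mtx']); return np.c_[s[:,0]*m[0,0]+m[0,2], s[:,1]*m[1,1]+m[1,2]]  # col,row
def ray(c,px): # col,row
    m=np.array(c['mtx']); d=np.array([(px[0]-m[0,2])/m[0,0],(px[1]-m[1,2])/m[1,1]]); s=d.copy()
    for _ in range(20): s=d/(1+c['k1']*(s@s))
    v=np.array(c['rotation'])@np.array([s[0],-s[1],-1]); return np.array(c['eye']),v/np.linalg.norm(v)
E
python3 - <<'E'
from h import *
for cam in('side','top'):
    c=snap(cam,cam+'0'); print(cam,c['eye'],c['k1'],np.round(c['mtx'],1).tolist(),np.round(c['rotation'],3).tolist())
    for q in('reader','carousel','pawl','knob','dish','lid_centre','bottle','vial_rack','dish_stack'):
        print(q,[(np.round(d['pixel'],1).tolist(),round(d['conf'],2)) for d in look_for(cam,q)][:3])
o=get_obs();print(o)
E
```

```text
pics
side [0.48370912 0.81582398 0.54685949] 0.023063847121712396 [[368.2, 0.0, 256.0], [0.0, 368.2, 194.4], [0.0, 0.0, 1.0]] [-0.065, -0.038, 0.481, 0.873]
reader [([224.2, 242.5], 0.68)]
carousel [([194.5, 256.7], 0.98)]
pawl []
knob [([193.4, 261.1], 0.74), ([227.6, 244.0], 0.27)]
dish [([194.3, 258.5], 0.57)]
lid_centre [([196.4, 298.5], 0.57)]
bottle [([154.3, 222.2], 0.62)]
vial_rack [([338.3, 304.2], 0.75)]
dish_stack [([280.5, 337.8], 0.75)]
top [0.44600794 0.11905128 1.14784061] 0.027475405797984274 [[393.9, 0.0, 258.9], [0.0, 393.9, 197.9], [0.0, 0.0, 1.0]] [-0.697, -0.049, 0.048, 0.714]
reader [([192.6, 250.4], 0.55), ([200.1, 256.5], 0.29)]
carousel [([198.4, 256.5], 0.82)]
pawl []
knob [([204.1, 259.0], 0.71)]
dish [([200.9, 257.1], 0.56)]
lid_centre [([233.2, 256.7], 0.63), ([245.1, 152.0], 0.36)]
bottle [([245.4, 152.7], 0.63), ([153.5, 337.7], 0.58)]
vial_rack [([244.0, 151.1], 0.57)]
dish_stack [([265.5, 199.8], 0.91)]
{'t': 1.0, 'q': array([-1.40910967,  0.47697897,  0.02240541,  1.55539561, -0.01150964,
        1.10931935, -0.08311347]), 'joint_vel': array([ 1.28795109e-03,  2.41105475e-05, -8.81502074e-04,  2.44698199e-05,
        3.45551548e-04,  1.11103284e-03,  4.04216742e-04]), 'joint_torque': array([-3.09358938e-04, -5.96344793e+01,  1.60601467e+00, -2.81550246e+01,
        1.23985033e-02,  1.77545331e-03, -7.06185105e-06]), 'eef_pos': array([0.17990384, 0.65059623, 0.30392398]), 'tool_rot': array([-1.66694720e-05,  7.95791390e-01,  6.05570858e-01,  3.41625274e-06]), 'contact_force': array([-0.43511894,  0.73441149,  0.10815653]), 'torque': array([-0.02995786,  0.00902299,  0.0223144 ]), 'gripper_width': 0.9963235545477679}
```

```bash
python3 - <<'E'
import cv2
for n in('side0','top0'):
    a=cv2.imread(f'pics/{n}.png'); 
    cv2.imwrite(f'pics/{n}_z.png',cv2.resize(a,(768,576),interpolation=cv2.INTER_CUBIC))
a=cv2.imread('pics/top0.png')[110:290,130:370]; cv2.imwrite('pics/top0_c.png',cv2.resize(a,(800,600),interpolation=cv2.INTER_CUBIC))
E
```

```text
(no output)
```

View pics/side0_z.png

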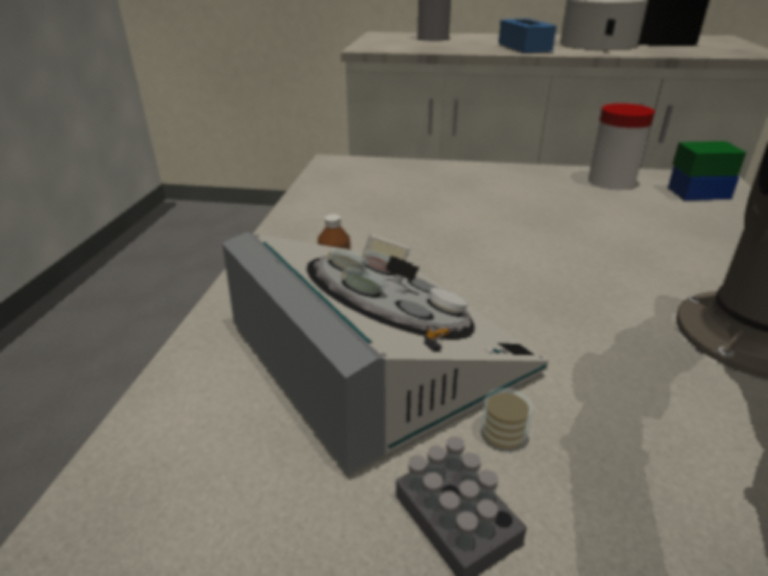

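View pics/top0_c.png

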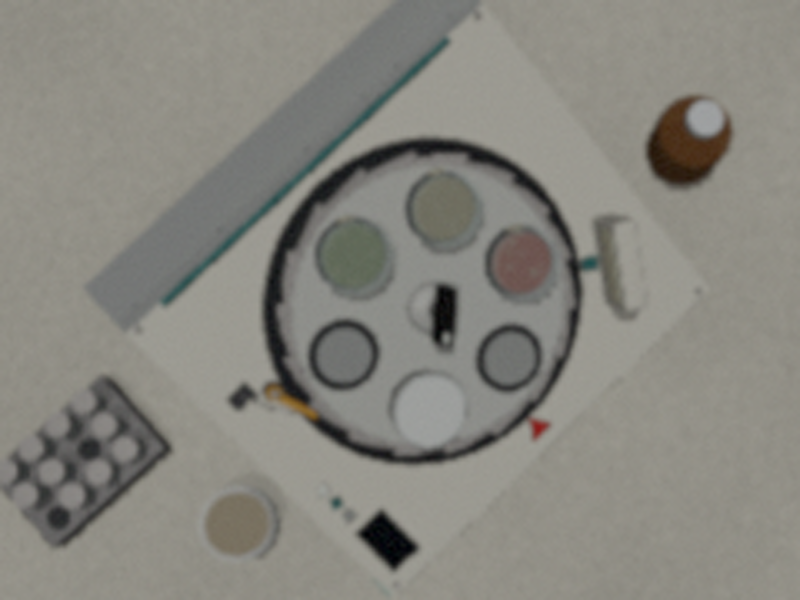

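```bash
echo
cat >> h.py <<'E'
T25=np.radians(25)
def frames(p):
    x,y,yaw=p[:3]; Rz=np.array([[np.cos(yaw),-np.sin(yaw),0],[np.sin(yaw),np.cos(yaw),0],[0,0,1]])
    # face: x up slope, z normal out
    Rf=np.array([[np.cos(T25),0,-np.sin(T25)],[0,1,0],[np.sin(T25),0,np.cos(T25)]])
    return np.array([x,y,0.1]),Rz@Rf   # face frame origin, rot (carousel at 0)
def car(p,a,P): # polar pts in face frame: (r,ang(rel carousel x)+a,z)
    o,R=frames(p); P=np.atleast_2d(P); t=P[:,1]+a
    return o+np.c_[P[:,0]*np.cos(t),P[:,0]*np.sin(t),P[:,2]]@R.T
def draw(c,name,p,a,crop,scale):
    im=c['color'][:,:,::-1].copy(); x0,y0,x1,y1=crop
    im=cv2.resize(im[y0:y1,x0:x1],None,fx=scale,fy=scale,interpolation=cv2.INTER_CUBIC)
    def poly(W,col):
        q=(proj(c,W)-[x0,y0]+.5)*scale; cv2.polylines(im,[np.round(q).astype(int)],False,col,1)
    t=np.linspace(0,2*np.pi,73)
    poly(car(p,a,np.c_[t*0+.1135,t,t*0+.013]),(0,255,0)); poly(car(p,a,np.c_[t*0+.124,t,t*0+.010]),(0,200,255))
    o,R=frames(p)
    def circ(ang,r,z,col):
        ce=np.array([.08*np.cos(ang+a),.08*np.sin(ang+a),z]); poly(o+(ce+np.c_[r*np.cos(t),r*np.sin(t),0*t])@R.T,col)
    circ(np.pi,.030,.032,(255,0,255)); circ(np.pi,.030,.022,(255,0,255))
    for k in(0,1,-1): circ(k*np.pi/3,.030,.032,(255,255,0))
    ca,sa=np.cos(a),np.sin(a); Ra=np.array([[ca,-sa,0],[sa,ca,0],[0,0,1]])
    b=np.array([[-.023,-.007,.056],[.023,-.007,.056],[.023,.007,.056],[-.023,.007,.056],[-.023,-.007,.056]]); poly(o+b@Ra.T@R.T,(0,0,255))
    cv2.imwrite(f'pics/{name}.png',im)
E
cat > fit.py <<'E'
from h import *
from scipy.optimize import least_squares
c=read_camera('top')
pi=np.pi
px=np.array([[428,410],[353,255],[442,206],[520,262],[343,355],[510,358],[446,317]])*.3+[130,110]
M=np.array([[.08,pi,.032],[.08,pi/3*-1,.032],[.08,0,.032],[.08,pi/3,.032]])
# unknown which side; green vs red by orientation, solved by trying both
best=None
for s in(1,-1):
  M=np.array([[.08,pi,.032],[.08,s*pi/3,.032],[.08,0,.032],[.08,-s*pi/3,.032],[.08,s*2*pi/3,.013],[.08,-s*2*pi/3,.013],[0,0,.056]])
  for y0 in np.arange(-3,3,.7):
   for a0 in np.arange(-3,3,1):
    f=lambda v:(proj(c,car(v[:3],v[3],M))-px).ravel()
    r=least_squares(f,[.45,.12,y0,a0])
    if best is None or r.cost<best[0].cost-1e-6: best=(r,s)
r,s=best; print(r.cost,s,r.x,np.degrees(r.x[2:]),np.round(r.fun.reshape(-1,2),1).tolist())
np.save('p.npy',r.x)
draw(c,'fit_top',r.x[:3],r.x[3],(130,110,370,290),3.3)
c=read_camera('side');draw(c,'fit_side',r.x[:3],r.x[3],(130,130,370,310),3.3)
E
python3 fit.py
```

```text
Traceback (most recent call last):
  File "fit.py", line 14, in <module>
    r=least_squares(f,[.45,.12,y0,a0])
  File "fit.py", line 13, in <lambda>
    f=lambda v:(proj(c,car(v[:3],v[3],M))-px).ravel()
                ~~~~^^^^^^^^^^^^^^^^^^^^^
  File "h.py", line 6, in proj
    P=np.atleast_2d(P); X=(P-c['eye'])@np.array(c['rotation'])
                          ~~~~~~~~~~~~^~~~~~~~~~~~~~~~~~~~~~~~
ValueError: matmul: Input operand 1 has a mismatch in its core dimension 0, with gufunc signature (n?,k),(k,m?)->(n?,m?) (size 4 is different from 3)
```

```bash
python3 - <<'E'
s=open('h.py').read()
s=s.replace("import numpy as np, cv2","import numpy as np, cv2\nfrom scipy.spatial.transform import Rotation as Ro\ndef Q(q): return Ro.from_quat(np.asarray(q),scalar_first=True).as_matrix()")
s=s.replace("np.array(c['rotation'])","Q(c['rotation'])")
open('h.py','w').write(s)
s=open('fit.py').read()
s=s.replace("    f=lambda v:(proj(c,car(v[:3],v[3],M))-px).ravel()","    f=lambda v:np.r_[(proj(c,car(v[:3],v[3],M))-px).ravel(),(proj(c,car(v[:3],0,[[v[4],pi,.002]]))-([540*.3+130,428*.3+110])).ravel()]")
s=s.replace("y0,a0]","y0,a0,.13]")
open('fit.py','w').write(s)
E
python3 fit.py
```

```text
2.117193956950312 1 [ 0.58183259  0.12299308 -5.52674967 -0.8051767   0.15131288] [-316.65943043  -46.13322641    8.66958962] [[0.3, -0.1], [0.1, 0.7], [0.4, 0.7], [0.8, -0.1], [-0.5, -0.1], [-1.0, -0.8], [-0.1, -0.3], [0.1, -0.0]]
```

View pics/fit_top.png

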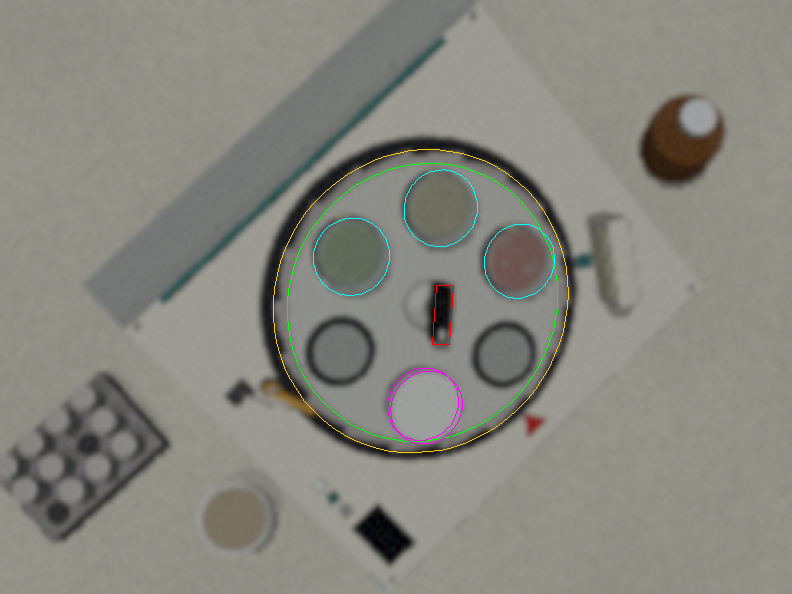

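View pics/fit_side.png

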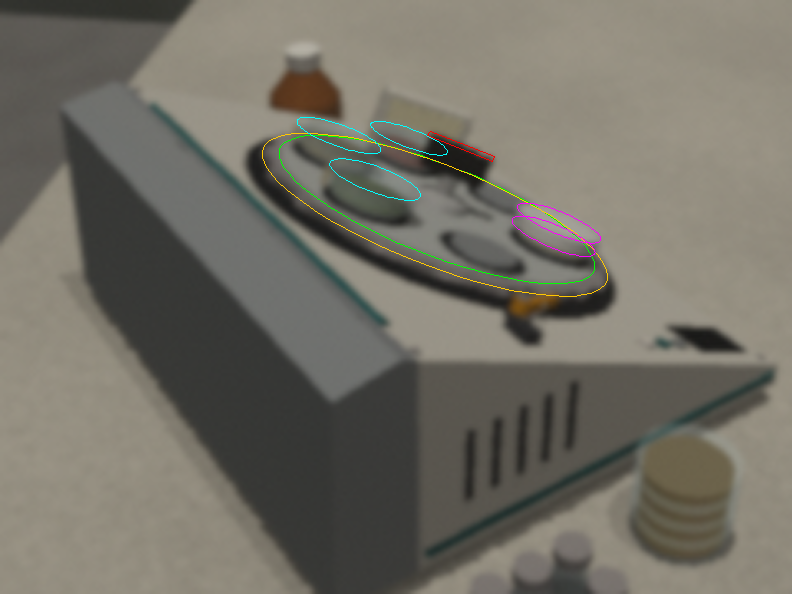

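```bash
python3 - <<'E'
from h import *
a=cv2.imread('pics/side0.png')[160:230,200:330]; cv2.imwrite('pics/side_c.png',cv2.resize(a,None,fx=6,fy=6,interpolation=cv2.INTER_CUBIC))
a=cv2.imread('pics/top0.png')[195:295,195:345]; cv2.imwrite('pics/top_c1.png',cv2.resize(a,None,fx=5.3,fy=5.3,interpolation=cv2.INTER_CUBIC))
a=cv2.imread('pics/top0.png')[105:215,165:315]; cv2.imwrite('pics/top_c2.png',cv2.resize(a,None,fx=5.3,fy=5.3,interpolation=cv2.INTER_CUBIC))
E
```

```text
(no output)
```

View pics/side_c.png

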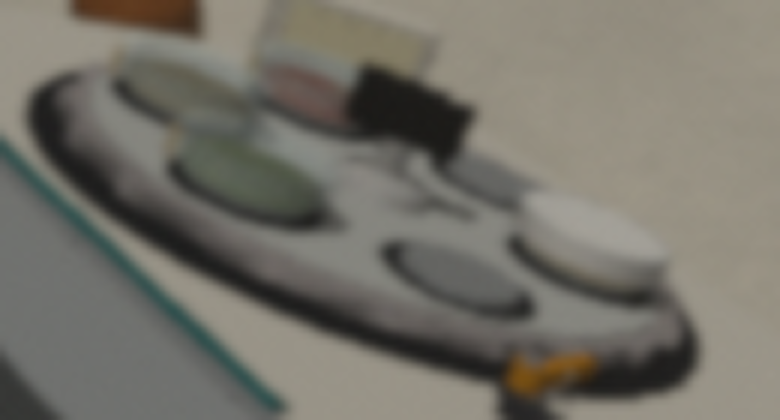

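View pics/top_c1.png

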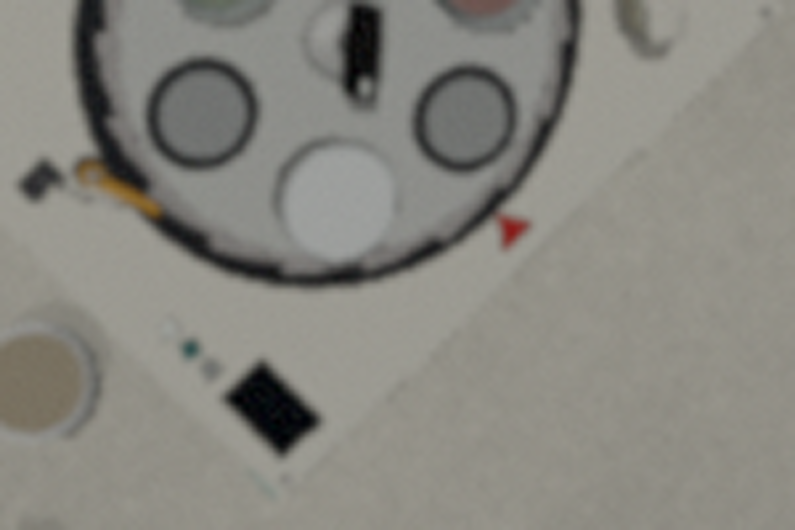

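View pics/top_c2.png

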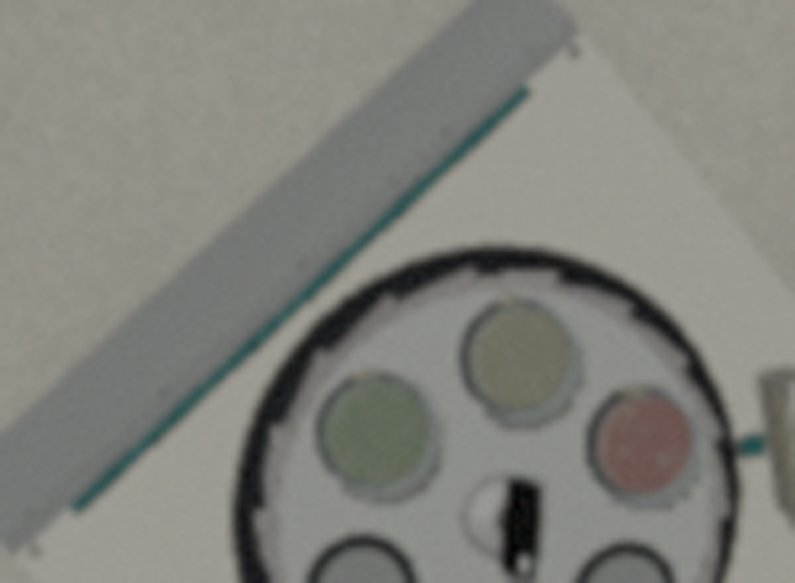

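```bash
cat > fit2.py <<'E'
from h import *
from scipy.optimize import least_squares
ct=read_camera('top'); cs=read_camera('side'); pi=np.pi
C1=lambda *q:np.array(q)/5.3+[195,195]-.4; C2=lambda *q:np.array(q)/5.3+[165,105]-.4; S=lambda *q:np.array(q)/6.+[200,160]-.4
# v: x y yaw a zA rP w L1 L2 tx tz ty rR  dS(3 shift of side camera) dT(2)
def face(v,P):
    o,R=frames(v[:3]); return o+np.atleast_2d(P)@R.T
t=np.linspace(0,2*pi,181)
def f(v):
    x,y,yaw,a,zA,rP,w,L1,L2,tx,tz,ty,rR=v[:13]; ds=v[13:16]; dt=np.r_[v[16:18],0]
    s2=dict(cs); s2['eye']=cs['eye']+ds; t2=dict(ct); t2['eye']=ct['eye']+dt
    p=v[:3]; r=[]
    def add(c,W,px,wt=1): r.append(((proj(c,W)-px)*wt).ravel())
    lidsh=face(p,[[.08*np.cos(pi+a)-.0018,.08*np.sin(pi+a),.032]])
    add(t2,lidsh,C1(340,200)); add(s2,lidsh,S(595,229))
    for k,px in((1,C2(377,430)),(0,C2(520,353)),(-1,C2(643,443))): add(t2,car(p,a,[.08,k*pi/3,zA]),px)
    for k,px in((2,C1(203,113)),(-2,C1(466,118))): add(t2,car(p,a,[.08,k*pi/3,.013]),px)
    add(s2,car(p,a,[.08,2*pi/3,.013]),S(459,277))
    add(t2,face(p,[0,0,.056]),C2(522,522)*.5+C2(520,528)*.5,.7)
    add(s2,face(p,[0,0,.045]),S(412,112))
    add(t2,car(p,0,[rP,pi,.002]),C1(513,230))
    for P,px in(((-L1,-w,0),C1(768,12)),((-L1,w,0),C1(285,478)),((L2,-w,0),C2(573,48)),((L2,w,0),C2(35,550)),((tx,-ty,tz),C2(525,92)),((tx,ty,tz),C2(78,507))): add(t2,face(p,P),px)
    W=face(p,np.c_[rR*np.cos(t),rR*np.sin(t),0*t])
    q=proj(t2,W); r.append([q[:,0].min()-(235/5.3+165),q[:,0].max()-(740/5.3+165),q[:,1].min()-(245/5.3+105),q[:,1].max()-(285/5.3+195)])
    q=proj(s2,W); r.append([q[:,0].min()-(28/6+200),q[:,0].max()-(700/6+200)])
    r.append(ds/.0015*.5); r.append(dt[:2]/.0015*.5); 
    return np.concatenate(r)
v0=np.load('p.npy'); v0=np.r_[v0[:2],v0[2]+2*pi,v0[3],.016,.145,.175,.14,.15,.14,.0,.16,.13,0,0,0,0,0]
r=least_squares(f,v0,loss='soft_l1'); v=r.x
print(r.cost,np.round(v,4),np.degrees(v[2:4])); print(np.round(f(v),1))
np.save('p.npy',v)
draw(ct,'fit_top2',v[:3],v[3],(165,125,325,255),5)
draw(cs,'fit_side2',v[:3],v[3],(200,150,330,240),6)
E
python3 fit2.py
```

```text
3.852664079690495 [ 5.815e-01  1.203e-01  7.396e-01 -8.147e-01  1.460e-02  1.475e-01
  1.783e-01  1.600e-01  1.457e-01  1.440e-01 -1.160e-02  1.495e-01
  1.332e-01  1.100e-03 -2.000e-04  1.000e-03 -1.100e-03  2.000e-04] [ 42.37734755 -46.67687088]
[ 0.7  0.7  1.2 -0.6  0.1 -0.5  0.1  0.3 -0.  -0.2  0.2 -0.5  0.1  0.
 -0.2  0.4  1.2  0.7 -0.1 -0.1  0.3 -0.3 -0.8  0.2 -0.2  0.6 -0.1  0.4
 -0.5  0.1  0.   0.  -0.  -0.  -0.4 -0.3 -0.6 -0.4 -0.3 -0.6  0.4 -0.1
  0.3 -0.4  0.1]
```

View pics/fit_top2.png

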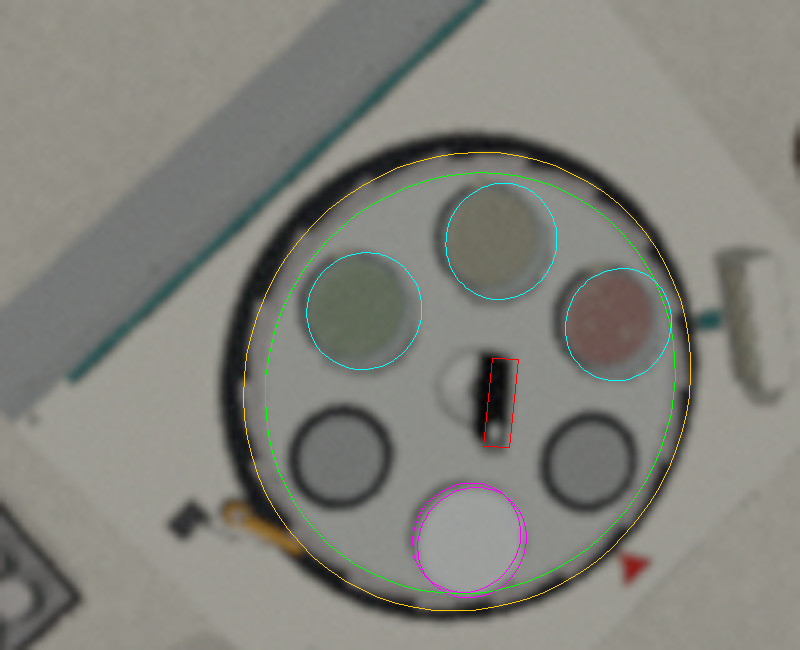

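View pics/fit_side2.png

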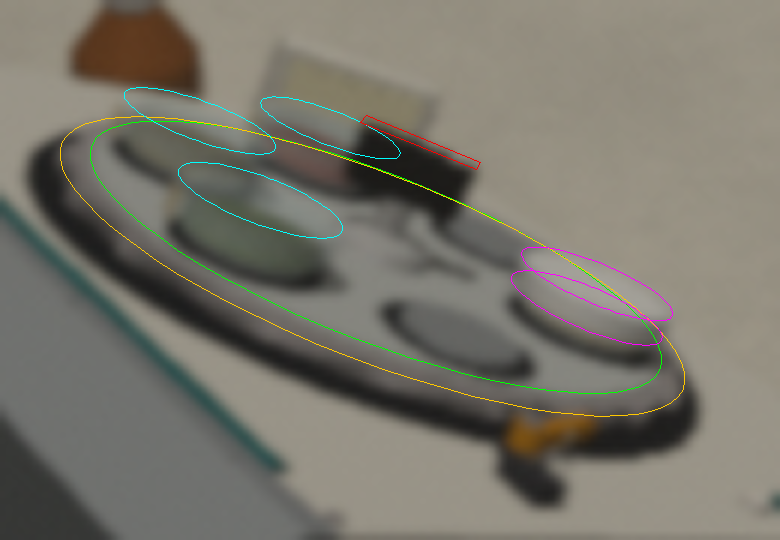

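```bash
cat >> h.py <<'E'
V=np.load('p.npy') if __import__('os').path.exists('p.npy') else None
def tgt(face_xyz,jaw_deg,depth,tilt=0):
    """TCP pose: point `depth` ahead of TCP sits at face_xyz (face frame), jaw axis at jaw_deg in the face plane"""
    o,R=frames(V[:3]); j=np.radians(jaw_deg); x=R@[np.cos(j),np.sin(j),0]; z=-R[:,2]; y=np.cross(z,x)
    return o+R@np.array(face_xyz)-depth*z, np.c_[x,y,z]
def delta(P,RR,P0=None,R0=None):
    o=get_obs(); P0=o['eef_pos'] if P0 is None else P0; R0=Q(o['tool_rot']) if R0 is None else R0
    s=R0.T@(P-P0)/.025; w=Ro.from_matrix(R0.T@RR).as_rotvec(degrees=True)/10
    print('shift',np.round(s,3).tolist(),'turn',np.round(w,3).tolist())
def where():
    o=get_obs(); f,R=frames(V[:3]); M=R.T@Q(o['tool_rot']); print('t',round(o['t'],2),'TCP in face mm',np.round(R.T@(o['eef_pos']-f)*1000,1),'jaw',round(np.degrees(np.arctan2(M[1,0],M[0,0])),2),'z',np.round(M[:,2],3),'F face',np.round(R.T@o['contact_force'],1),'T',np.round(R.T@o['torque'],2),'w',round(o['gripper_width'],3),'q',np.round(o['q'],2))
E
python3 - <<'E'
from h import *
print(V[:4]); print('tips',tcp_to_tips() if callable(tcp_to_tips) else tcp_to_tips)
a=np.degrees(V[3]); where()
for s in(90,):
    delta(*tgt([0,0,.110],a+s,.054)); delta(*tgt([0,0,.047],a+s,.054))
E
```

```text
[ 0.58150388  0.12028627  0.73962424 -0.81466508]
tips 0.0726
t 1.25 TCP in face mm [141.2 662.4 159.1] jaw 34.75 z [-0.423 -0.    -0.906] F face [ 0.2 -0.5  0.1] T [-0.01 -0.03 -0.03] w 0.999 q [-1.41  0.48  0.02  1.56 -0.01  1.11 -0.08]
shift [-18.508, 19.661, 2.211] turn [-1.533, 1.98, -1.098]
shift [-17.607, 20.228, 4.495] turn [-1.533, 1.98, -1.098]
```

Emit:
apply_moves(moves=[[[-9.25,9.83,0.9],[-0.77,1.0,-0.55],0],[[-18.5,19.66,1.8],[-1.533,1.98,-1.1],0],[[-18.5,19.66,1.8],[-1.533,1.98,-1.1],0],[[-18.5,19.66,1.8],[-1.533,1.98,-1.1],0],[[-18.5,19.66,1.8],[-1.533,1.98,-1.1],0],[[-18.5,19.66,1.8],[-1.533,1.98,-1.1],0],[[-18.5,19.66,1.8],[-1.533,1.98,-1.1],0],[[-18.5,19.66,1.8],[-1.533,1.98,-1.1],0],[[-18.5,19.66,1.8],[-1.533,1.98,-1.1],0],[[-18.5,19.66,1.8],[-1.533,1.98,-1.1],0],[[-18.5,19.66,1.8],[-1.533,1.98,-1.1],0],[[-18.5,19.66,1.8],[-1.533,1.98,-1.1],0],[[-18.5,19.66,1.8],[-1.533,1.98,-1.1],0],[[-18.5,19.66,1.8],[-1.533,1.98,-1.1],0]], force=30)

```text
t: 3.0
eef_pos: [0.5297, 0.0751, 0.2588]
tool_rot: [0.001, 0.715, 0.665, 0.216]
contact_force: [-0.1, 0.1, 0.4]
gripper_width: 0.503
```

```bash
python3 - <<'E'
from h import *
where(); a=np.degrees(V[3])
delta(*tgt([0,0,.047],a+90,.054)); print(tcp_to_tips() if callable(tcp_to_tips) else tcp_to_tips)
c=snap('side','s1'); cv2.imwrite('pics/s1z.png',cv2.resize(c['color'][80:260,150:390,::-1],None,fx=3.3,fy=3.3))
c=snap('top','t1'); cv2.imwrite('pics/t1z.png',cv2.resize(c['color'][100:280,150:390,::-1],None,fx=3.3,fy=3.3))
E
```

```text
t 3.0 TCP in face mm [  4.8   1.5 173. ] jaw 43.42 z [-0.     0.001 -1.   ] F face [0.2 0.2 0.4] T [ 0.06  0.48 -0.01] w 0.503 q [-0.43  0.2   0.32  2.16 -0.66  0.52  1.91]
shift [-0.185, -0.086, 2.88] turn [-0.006, -0.005, 0.01]
0.0726
```

View pics/s1z.png

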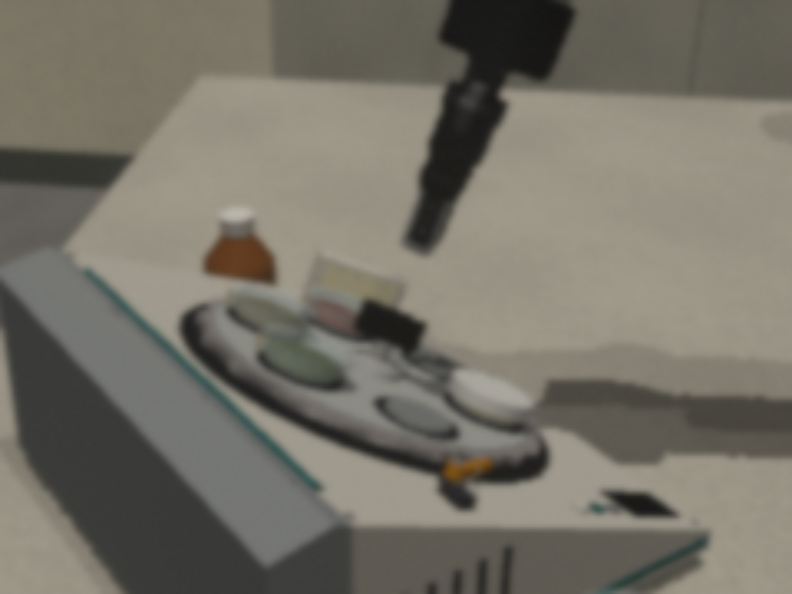

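View pics/t1z.png

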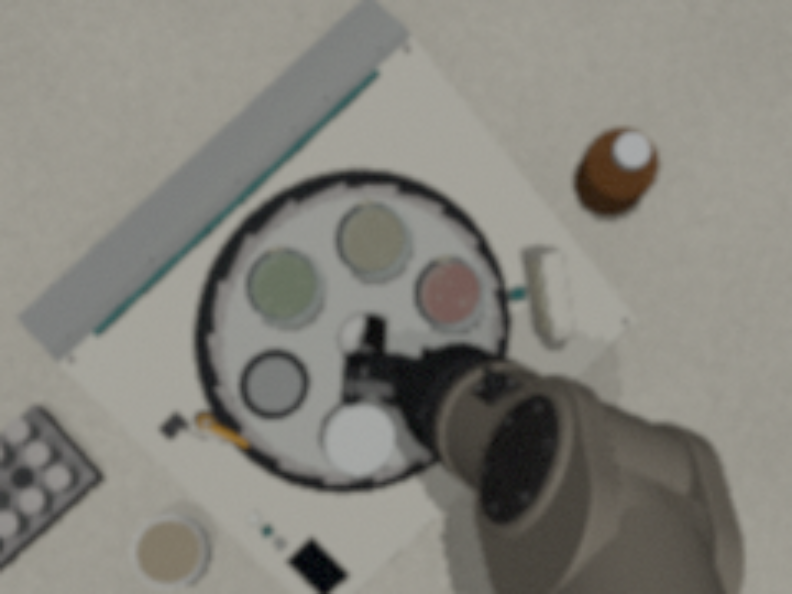

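Emit:
apply_moves(moves=[[[0,0,0.8],[0,0,0],0],[[0,0,1.5],[0,0,0],0],[[0,0,1.5],[0,0,0],0]])

```text
t: 3.48
eef_pos: [0.5411, 0.086, 0.224]
tool_rot: [0.001, 0.715, 0.665, 0.216]
contact_force: [-0.6, 0.1, -0.9]
gripper_width: 0.504
```

```bash
python3 - <<'E'
from h import *
where(); a=np.degrees(V[3])
delta(*tgt([0,0,.047],a+90,.054))
c=snap('side','s2'); cv2.imwrite('pics/s2z.png',cv2.resize(c['color'][130:230,190:330,::-1],None,fx=5.5,fy=5.5))
c=snap('top','t2'); cv2.imwrite('pics/t2z.png',cv2.resize(c['color'][160:260,200:340,::-1],None,fx=5.5,fy=5.5))
E
```

```text
t 3.48 TCP in face mm [  4.5   1.9 134.8] jaw 43.45 z [-0.002  0.002 -1.   ] F face [-0.7  0.5 -0.7] T [0.02 0.46 0.03] w 0.504 q [-0.4   0.28  0.27  2.16 -0.76  0.46  2.  ]
shift [-0.182, -0.064, 1.351] turn [-0.017, -0.003, 0.012]
```

View pics/s2z.png

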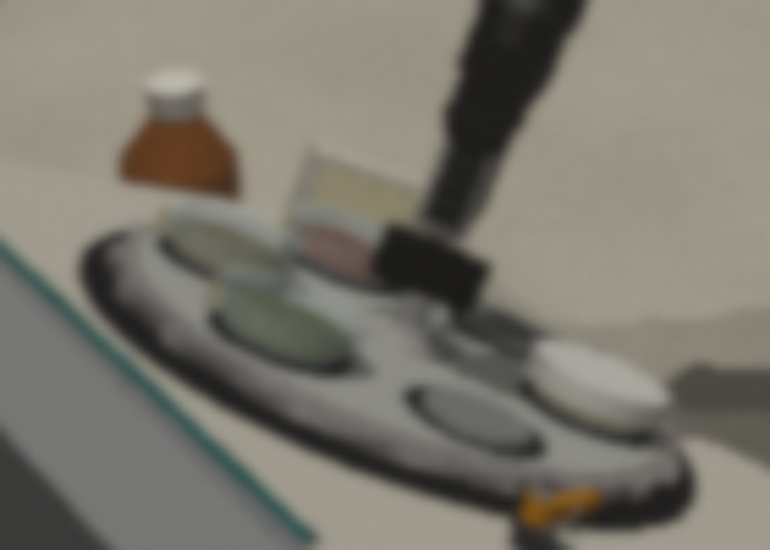

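View pics/t2z.png

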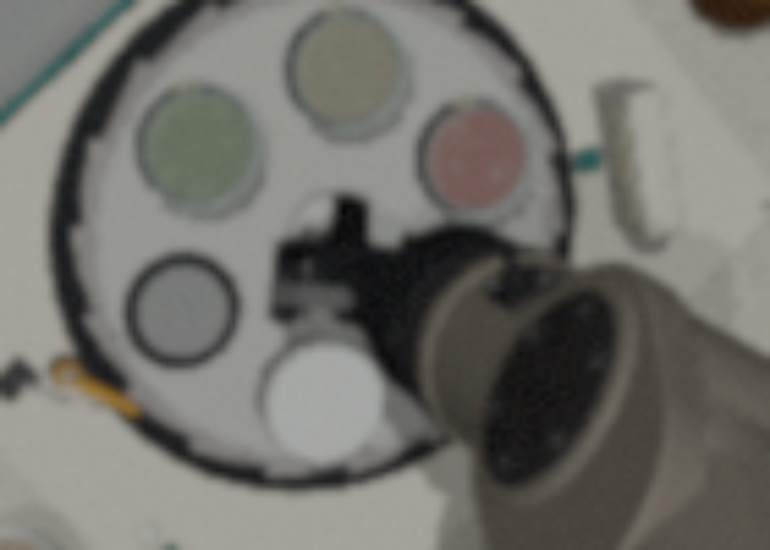

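Emit:
apply_moves(moves=[[[-0.18,-0.06,0.3],[0,0,0],0],[[-0.18,-0.06,0.7],[0,0,0],0],[[-0.18,-0.06,1.05],[0,0,0],0],[[-0.18,-0.06,1.35],[0,0,0],0],[[-0.18,-0.06,1.35],[0,0,0],0]])

```text
t: 4.2
eef_pos: [0.5509, 0.0902, 0.1917]
tool_rot: [0.001, 0.716, 0.664, 0.216]
contact_force: [-0.1, 0.7, 0.1]
gripper_width: 0.502
```

```bash
python3 - <<'E'
from h import *
where(); a=np.degrees(V[3])
delta(*tgt([0,0,.047],a+90,.054))
c=snap('side','s3'); cv2.imwrite('pics/s3z.png',cv2.resize(c['color'][130:230,190:330,::-1],None,fx=5.5,fy=5.5))
E
```

```text
t 4.2 TCP in face mm [-1.000e-01 -1.600e+00  1.012e+02] jaw 43.34 z [-0.001  0.001 -1.   ] F face [ 0.4  0.6 -0.1] T [-0.04  0.46  0.05] w 0.502 q [-0.35  0.34  0.21  2.16 -0.87  0.4   2.1 ]
shift [0.048, -0.044, 0.009] turn [-0.007, 0.001, 0.001]
```

View pics/s3z.png

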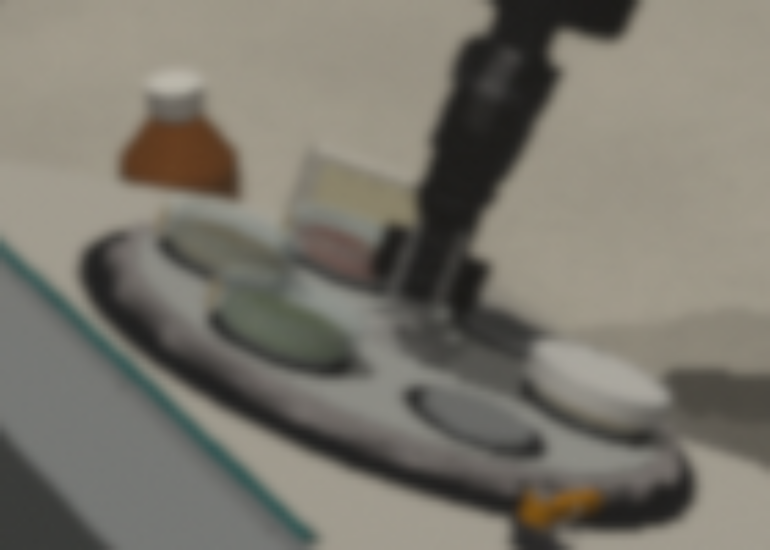

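Emit:
apply_moves(moves=[[[0,0,0],[0,0,0],-1],[[0,0,0],[0,0,0],-1],[[0,0,0],[0,0,0],-1],[[0,0,0],[0,0,0],-1],[[0,0,0],[0,0,0],-1]], force=70)

```text
t: 4.88
eef_pos: [0.5512, 0.0918, 0.1937]
tool_rot: [0.001, 0.715, 0.665, 0.218]
contact_force: [-2.1, 4.2, 5.0]
gripper_width: 0.15
```

```bash
python3 - <<'E'
from h import *
where()
E
```

```text
t 4.88 TCP in face mm [  1.9  -0.6 102.5] jaw 43.43 z [ 0.002  0.002 -1.   ] F face [3.3 4.5 3.9] T [ 0.81 -0.2  -0.1 ] w 0.15 q [-0.35  0.34  0.21  2.16 -0.87  0.41  2.1 ]
```

Emit:
apply_moves(moves=[[[0,0,0],[0,0,-0.5],-1],[[0,0,0],[0,0,-1.2],-1],[[0,0,0],[0,0,-1.9],-1],[[0,0,0],[0,0,-2.6],-1],[[0,0,0],[0,0,-3.3],-1],[[0,0,0],[0,0,-4.0],-1],[[0,0,0],[0,0,-4.6],-1],[[0,0,0],[0,0,-5.1],-1],[[0,0,0],[0,0,-5.5],-1],[[0,0,0],[0,0,-5.5],-1],[[0,0,0],[0,0,-5.5],-1]])

```text
t: 6.25
eef_pos: [0.551, 0.0924, 0.1938]
tool_rot: [0.101, 0.327, 0.92, 0.193]
contact_force: [-2.9, 5.1, 6.8]
gripper_width: 0.148
```

```bash
python3 - <<'E'
from h import *
where()
c=snap('top','t4'); cv2.imwrite('pics/t4z.png',cv2.resize(c['color'][150:270,190:350,::-1],None,fx=5,fy=5))
E
```

```text
t 6.25 TCP in face mm [  2.1  -0.  102.5] jaw 98.5 z [ 0.002  0.003 -1.   ] F face [4.  5.7 5.6] T [ 1.15 -0.24  0.09] w 0.148 q [-0.14  0.34 -0.03  2.14 -0.68  0.36  2.89]
```

View pics/t4z.png

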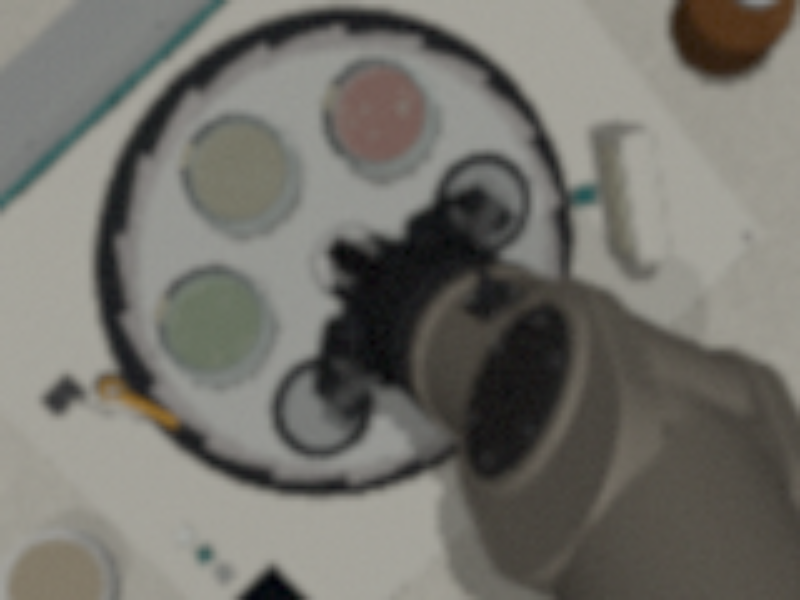

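Emit:
apply_moves(moves=[[[0,0,0],[0,0,0.4],-1],[[0,0,0],[0,0,0.8],-1],[[0,0,0],[0,0,1.0],-1],[[0,0,0],[0,0,1.2],-1],[[0,0,0],[0,0,1.2],-1]])

```text
t: 6.92
eef_pos: [0.551, 0.0923, 0.1938]
tool_rot: [0.081, 0.419, 0.882, 0.201]
contact_force: [-3.2, 3.0, 7.2]
gripper_width: 0.151
```

```bash
python3 - <<'E'
from h import *
where()
E
```

```text
t 6.92 TCP in face mm [ 2.200e+00 -1.000e-01  1.025e+02] jaw 86.81 z [ 0.002  0.002 -1.   ] F face [2.7 4.4 6.7] T [ 0.83 -0.07  1.79] w 0.151 q [-0.19  0.34  0.02  2.15 -0.72  0.37  2.72]
```

Emit:
apply_moves(moves=[[[0,0,0],[0,0,0.0],-1],[[0,0,0],[0,0,0],-1],[[0,0,0],[0,0,0],-1],[[0,0,0],[0,0,-0.2],-1]])

```text
t: 7.42
eef_pos: [0.5511, 0.0924, 0.1938]
tool_rot: [0.085, 0.403, 0.889, 0.2]
contact_force: [-2.1, 3.8, 5.8]
gripper_width: 0.151
```

```bash
python3 - <<'E'
from h import *
where()
E
```

```text
t 7.42 TCP in face mm [ 2.200e+00 -1.000e-01  1.025e+02] jaw 88.78 z [ 0.002  0.002 -1.   ] F face [3.4 4.2 4.8] T [ 0.88 -0.08  0.85] w 0.151 q [-0.18  0.34  0.01  2.15 -0.71  0.36  2.75]
```

Emit:
apply_moves(moves=[[[0,0,0],[0,0,-0.15],-1],[[0,0,0],[0,0,-0.15],-1],[[0,0,0],[0,0,-0.15],0],[[0,0,0],[0,0,-0.15],0],[[0,0,0],[0,0,-0.15],0],[[0,0,0],[0,0,-0.15],0]])

```text
t: 8.18
eef_pos: [0.5511, 0.0897, 0.1924]
tool_rot: [0.087, 0.396, 0.893, 0.198]
contact_force: [-0.8, 0.1, -0.3]
gripper_width: 0.497
```

```bash
python3 - <<'E'
from h import *
where()
E
```

```text
t 8.18 TCP in face mm [  0.   -2.1 102. ] jaw 89.81 z [-0. -0. -1.] F face [-0.6  0.6 -0. ] T [ 0.    0.46 -0.03] w 0.497 q [-0.17  0.34  0.01  2.15 -0.71  0.36  2.77]
```

Emit:
apply_moves(moves=[[[0,0,-1.5],[0,0,0],0],[[0,0,-3],[0,0,0.9],0],[[2,0,-3],[0,0,1.9],0],[[4,0,-3],[0,0,2.9],0],[[6,0,-3],[0,0,3.9],0],[[8,0,-3],[0,0,4.9],0],[[8,0,-3],[0,0,5.9],0],[[8,0,-3],[0,0,6.9],0],[[8,0,-3],[0,0,7.9],0],[[8,0,-3],[0,0,9],0],[[8,0,-3],[0,0,9],0]])

```text
t: 9.55
eef_pos: [0.3931, 0.2166, 0.2607]
tool_rot: [-0.076, 0.906, 0.363, 0.203]
contact_force: [-0.1, 0.1, -0.5]
gripper_width: 0.496
```

```bash
python3 - <<'E'
from h import *
where()
c=snap('side','s5'); cv2.imwrite('pics/s5z.png',cv2.resize(c['color'][140:240,200:340,::-1],None,fx=5.5,fy=5.5,interpolation=cv2.INTER_CUBIC))
c=snap('top','t5'); cv2.imwrite('pics/t5z.png',cv2.resize(c['color'][130:260,190:350,::-1],None,fx=5,fy=4.6,interpolation=cv2.INTER_CUBIC))
for cam in('side','top'):
  for q in('lid_centre','knob'): print(cam,q,[(np.round(d['pixel'],1).tolist(),round(d['conf'],2)) for d in look_for(cam,q)][:3])
E
```

```text
t 9.55 TCP in face mm [  0.7 198.1 177. ] jaw 1.25 z [-0.  0. -1.] F face [-0.2  0.2 -0.5] T [ 0.    0.47 -0.05] w 0.496 q [-0.75  0.01  0.14  2.36 -0.16  0.35  0.29]
side lid_centre [([188.9, 290.7], 0.75)]
side knob [([192.0, 266.3], 0.56)]
top lid_centre [([224.0, 279.1], 0.74)]
top knob [([200.0, 256.9], 0.72)]
```

View pics/s5z.png

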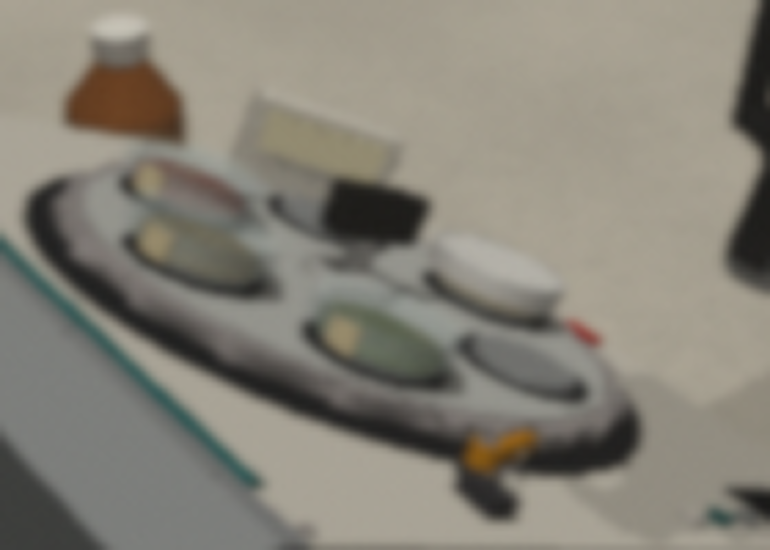

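View pics/t5z.png

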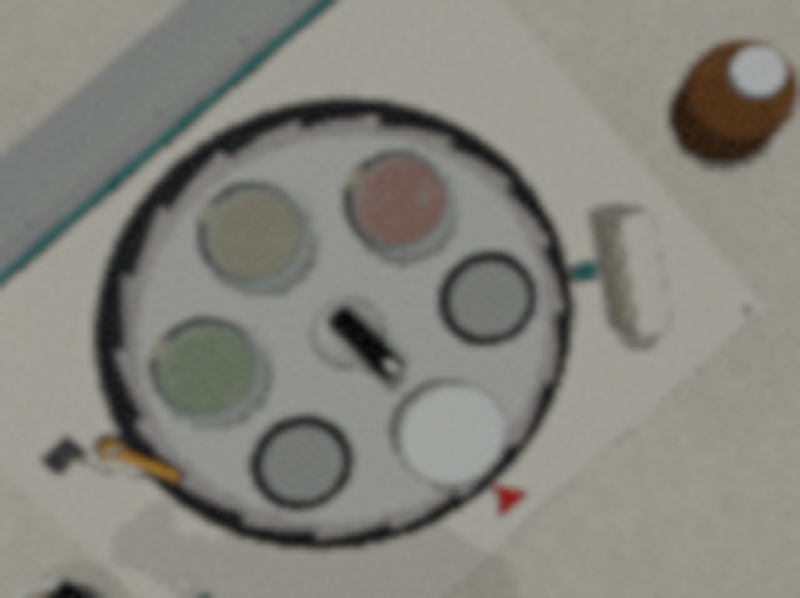

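```bash
cat > fit3.py <<'E'
from h import *
from scipy.optimize import least_squares
ct=read_camera('top'); cs=read_camera('side'); pi=np.pi
T=lambda x,y:np.array([x/5+190-.4,y/4.6+130-.4]); S=lambda x,y:np.array([x/5.5+200-.4,y/5.5+140-.4])
def f(v):
    p=v[:3];r=[]; s2=dict(cs); s2['eye']=cs['eye']+v[3:6]; t2=dict(ct); t2['eye']=ct['eye']+np.r_[v[6:8],0]
    add=lambda c,W,px,w=1:r.append((w*(proj(c,W)-px)).ravel())
    o,R=frames(p)
    L=o+R@[-.0818,0,.032]; add(t2,L,T(450,433)); add(s2,L,S(497,267))
    for k,px in((2,T(302,462)),(-2,T(488,297))): add(t2,car(p,0,[.08,k*pi/3,.013]),px)
    for k,px in((1,T(205,368)),(0,T(253,235)),(-1,T(397,205))): add(t2,car(p,0,[.08,k*pi/3,.0146]),px)
    add(s2,car(p,0,[.08,2*pi/3,.013]),S(523,367))
    add(s2,o+R@[0,0,.045],S(375,210)); add(t2,o+R@[0,0,.056],T(368,343),.7)
    r.append(v[3:8]/.0015*.5)
    return np.concatenate(r)
r=least_squares(f,np.r_[V[:3],0,0,0,0,0],loss='soft_l1'); print(np.round(r.x,4),np.degrees(r.x[2]),r.cost);print(np.round(f(r.x),1))
o,R=frames(V[:3]); print('offset in face mm',R.T@(frames(r.x[:3])[0]-o)*1000)
E
python3 fit3.py
```

```text
[ 5.817e-01  1.219e-01  7.452e-01  1.000e-04 -2.000e-04  4.000e-04
 -1.000e-04  2.000e-04] 42.69932414242137 2.840323264874169
[ 1.   0.7  0.9 -1.1 -0.   0.1 -0.3  0.2 -0.1 -0.1 -0.4 -0.5 -0.4 -1.1
 -0.5  0.2 -0.2  0.4  0.6  0.5  0.  -0.1  0.1 -0.   0.1]
offset in face mm [ 1.0859243   1.06146913 -0.50637482]
```

```bash
cp p.npy p_old.npy; python3 - <<'E'
from h import *
v=np.load('p.npy'); v[:4]=[.5820,.1218,np.radians(42.85),0]; np.save('p.npy',v)
E
python3 - <<'E'
from h import *
where()
delta(*tgt([-.080,0,.140],-90,0))
E
```

```text
t 9.95 TCP in face mm [  1.  198.  176.9] jaw 1.29 z [-0.    -0.003 -1.   ] F face [-0.8 -0.3 -0.8] T [0.05 0.42 0.01] w 0.499 q [-0.75  0.01  0.14  2.36 -0.16  0.35  0.3 ]
shift [-3.415, 7.839, 1.502] turn [0.016, -0.015, 9.129]
```

Emit:
apply_moves(moves=[[[-0.4,1,0],[0,0,1],0.72],[[-0.9,2,0.2],[0,0,2],0.72],[[-1.3,3,0.4],[0,0,3],0.72],[[-1.7,4,0.6],[0,0,4],0.72],[[-2.2,5,0.8],[0,0,5],0.72],[[-2.6,6,1.1],[0,0,6],0.72],[[-3,7,1.3],[0,0,7],0.72],[[-3.42,7.84,1.5],[0,0,8],0.72],[[-3.42,7.84,1.5],[0,0,9.13],0.72],[[-3.42,7.84,1.5],[0,0,9.13],0.72],[[-3.42,7.84,1.5],[0,0,9.13],0.72]], force=25)

```text
t: 11.32
eef_pos: [0.485, 0.0324, 0.193]
tool_rot: [-0.198, 0.895, -0.39, 0.088]
contact_force: [0.0, 0.1, 0.9]
gripper_width: 0.863
```

```bash
python3 - <<'E'
from h import *
where()
delta(*tgt([-.080,0,.110],-90,0))
c=snap('side','s6'); cv2.imwrite('pics/s6z.png',cv2.resize(c['color'][110:230,220:380,::-1],None,fx=5,fy=5,interpolation=cv2.INTER_CUBIC))
E
```

```text
t 11.32 TCP in face mm [-80.2   0.4 140. ] jaw -89.86 z [ 0.    -0.003 -1.   ] F face [0.5 0.1 0.7] T [0.06 0.43 0.04] w 0.863 q [-0.4   0.26  0.39  2.31 -1.02  0.45  0.05]
shift [0.013, -0.01, 1.201] turn [0.0, -0.018, 0.014]
```

View pics/s6z.png

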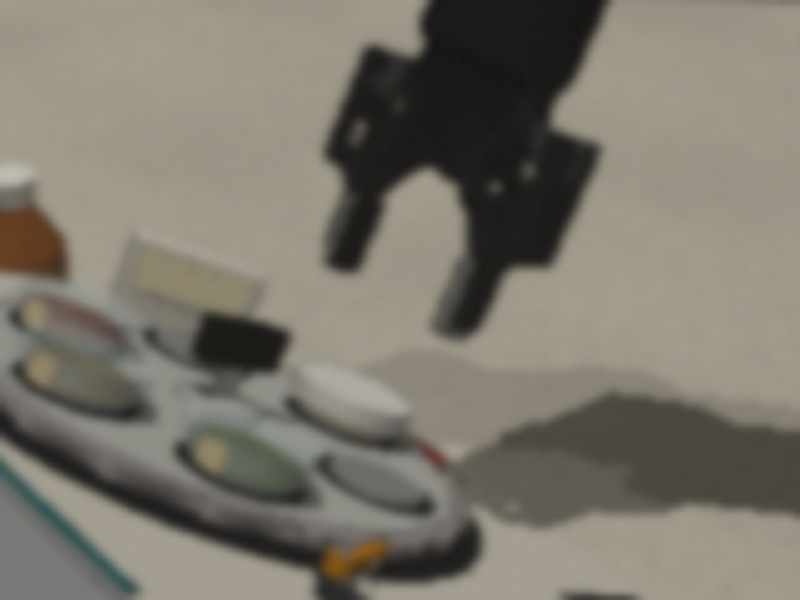

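```bash
python3 - <<'E'
from h import *
o=get_obs(); c=read_camera('side'); M=Q(o['tool_rot'])
for d in(.0726,.066,.060):
  for s in(-.0365,-.044,.0365,.044):
    u=proj(c,o['eef_pos']+M[:,2]*d+M[:,0]*s)[0]; print(d,s,np.round((u-[220,110]+.5)*5))
E
```

```text
0.0726 -0.0365 [433. 351.]
0.0726 -0.044 [444. 357.]
0.0726 0.0365 [334. 288.]
0.0726 0.044 [324. 282.]
0.066 -0.0365 [438. 337.]
0.066 -0.044 [449. 344.]
0.066 0.0365 [339. 275.]
0.066 0.044 [329. 269.]
0.06 -0.0365 [444. 325.]
0.06 -0.044 [455. 332.]
0.06 0.0365 [343. 264.]
0.06 0.044 [334. 258.]
```

Emit:
apply_moves(moves=[[[0,0,0.5],[0,0,0],0.68],[[0,0,1],[0,0,0],0.68],[[0,0,1.4],[0,0,0],0.68],[[0,0,1.7],[0,0,0],0.68],[[0,0,1.9],[0,0,0],0.68],[[0,0,2.1],[0,0,0],0.68],[[0,0,2.1],[0,0,0],0.68]])

```text
t: 12.3
eef_pos: [0.5014, 0.0471, 0.1452]
tool_rot: [-0.198, 0.894, -0.392, 0.088]
contact_force: [-1.1, -0.7, 0.2]
gripper_width: 0.839
```

```bash
python3 - <<'E'
from h import *
where()
delta(*tgt([-.080,0,.083],-90,0))
c=snap('side','s7'); cv2.imwrite('pics/s7z.png',cv2.resize(c['color'][130:230,240:360,::-1],None,fx=6,fy=6,interpolation=cv2.INTER_CUBIC))
E
```

```text
t 12.3 TCP in face mm [-80.5   0.   87.4] jaw -90.11 z [-0.    -0.003 -1.   ] F face [-1.1  0.3  0.7] T [ 0.01  0.51 -0.02] w 0.839 q [-0.31  0.38  0.26  2.29 -1.26  0.37  0.27]
shift [0.0, -0.021, 0.175] turn [0.002, -0.018, -0.011]
```

View pics/s7z.png

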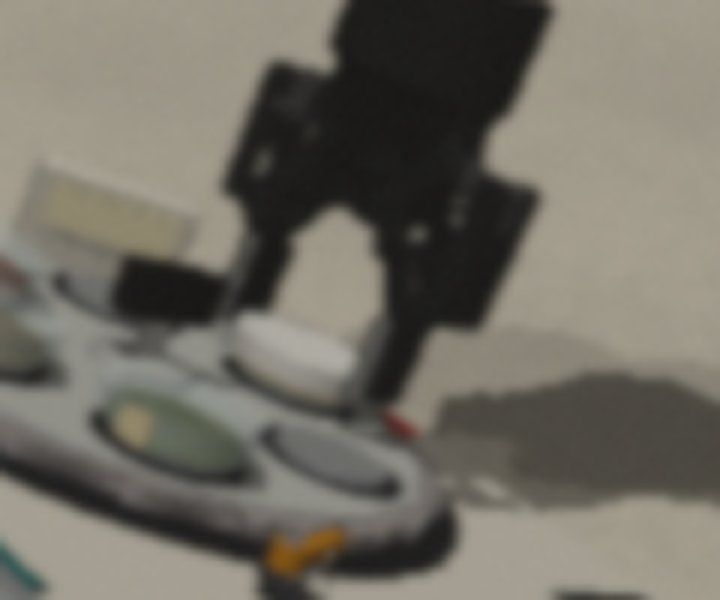

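```bash
python3 - <<'E'
from h import *
c=read_camera('side'); o,R=frames(V[:3])
for P in([-.08,0,.032],[-.08,.036,.022],[-.08,-.036,.022],[-.08,.03,.022],[-.08,-.03,.022],[-.05,0,.022],[-.11,0,.022],[-.08,.069,.013],[-.147,0,.002],[-.08*.0-.0,0,.056]):
    print(P,np.round((proj(c,o+R@np.array(P))[0]-[240,130]+.5)*6))
E
```

```text
[-0.08, 0, 0.032] [304. 343.]
[-0.08, 0.036, 0.022] [352. 406.]
[-0.08, -0.036, 0.022] [239. 328.]
[-0.08, 0.03, 0.022] [342. 399.]
[-0.08, -0.03, 0.022] [248. 334.]
[-0.05, 0, 0.022] [241. 359.]
[-0.11, 0, 0.022] [346. 373.]
[-0.08, 0.069, 0.013] [400. 467.]
[-0.147, 0, 0.002] [387. 423.]
[-0.0, 0, 0.056] [178. 264.]
```

```bash
python3 - <<'E'
from h import *
c=snap('side','s8'); o=get_obs(); M=Q(o['tool_rot'])
im=cv2.resize(c['color'][130:230,240:360,::-1],None,fx=6,fy=6,interpolation=cv2.INTER_CUBIC)
for s in(-1,1):
  for d in(.064,):
    pts=[o['eef_pos']+M[:,2]*d+M[:,0]*s*x+M[:,1]*y for x,y in((.036,-.011),(.036,.011),(.05,.011),(.05,-.011))]
    cv2.polylines(im,[((proj(c,pts)-[240,130]+.5)*6).astype(int)],True,(0,0,255),1)
    pts=[o['eef_pos']+M[:,2]*d2+M[:,0]*s*.036+M[:,1]*.011*k for d2,k in((.03,-1),(.064,-1),(.064,1),(.03,1))]
    cv2.polylines(im,[((proj(c,pts)-[240,130]+.5)*6).astype(int)],False,(0,255,0),1)
t=np.linspace(0,6.3,50); f,R=frames(V[:3])
for z in(.022,.032): cv2.polylines(im,[((proj(c,f+np.c_[-.08+.03*np.cos(t),.03*np.sin(t),t*0+z]@R.T)-[240,130]+.5)*6).astype(int)],True,(255,0,255),1)
cv2.imwrite('pics/s8z.png',im)
E
```

```text
(no output)
```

View pics/s8z.png

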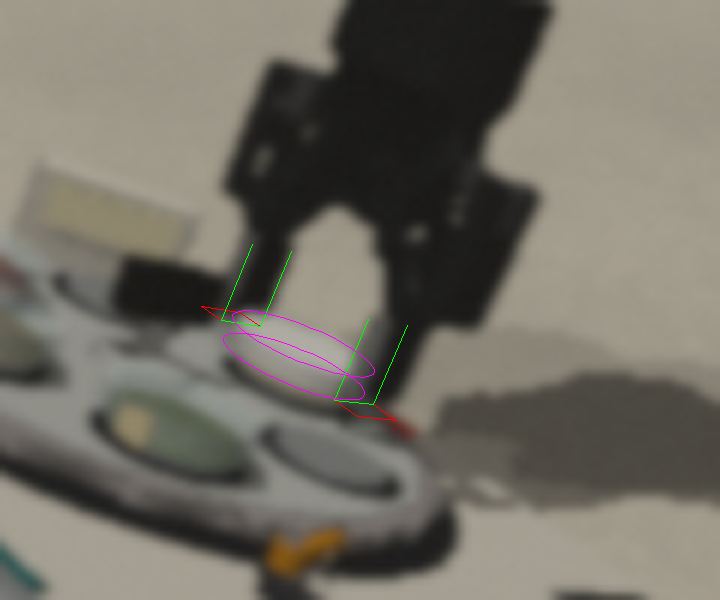

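Emit:
apply_moves(moves=[[[0,-0.02,0.1],[0,0,0],0.68],[[0,-0.02,0.2],[0,0,0],0.68],[[0,-0.02,0.2],[0,0,0],0.68]])

```text
t: 12.82
eef_pos: [0.5033, 0.0488, 0.1409]
tool_rot: [-0.198, 0.894, -0.392, 0.088]
contact_force: [0.2, -0.2, 0.2]
gripper_width: 0.842
```

```bash
python3 - <<'E'
from h import *
where()
E
```

```text
t 12.82 TCP in face mm [-80.    0.   82.4] jaw -90.11 z [-0.    -0.003 -1.   ] F face [ 0.1 -0.3  0.1] T [0.04 0.42 0.03] w 0.842 q [-0.29  0.39  0.24  2.29 -1.28  0.37  0.28]
```

Close gently.

Emit:
apply_moves(moves=[[[0,0,0],[0,0,0],0.5],[[0,0,0],[0,0,0],0.42],[[0,0,0],[0,0,0],0.36],[[0,0,0],[0,0,0],0.3],[[0,0,0],[0,0,0],0.3],[[0,0,0],[0,0,0],0.3]], force=20)

```text
t: 13.58
eef_pos: [0.5033, 0.0486, 0.1412]
tool_rot: [-0.198, 0.894, -0.392, 0.088]
contact_force: [-3.1, -1.8, 5.2]
gripper_width: 0.691
```

```bash
python3 - <<'E'
from h import *
where()
c=snap('side','s9'); cv2.imwrite('pics/s9z.png',cv2.resize(c['color'][130:230,240:360,::-1],None,fx=6,fy=6,interpolation=cv2.INTER_CUBIC))
E
```

```text
t 13.57 TCP in face mm [-80.   -0.2  82.7] jaw -90.12 z [ 0.    -0.004 -1.   ] F face [-0.9  0.8  6.2] T [0.11 0.54 0.07] w 0.691 q [-0.29  0.39  0.24  2.29 -1.28  0.37  0.28]
```

View pics/s9z.png

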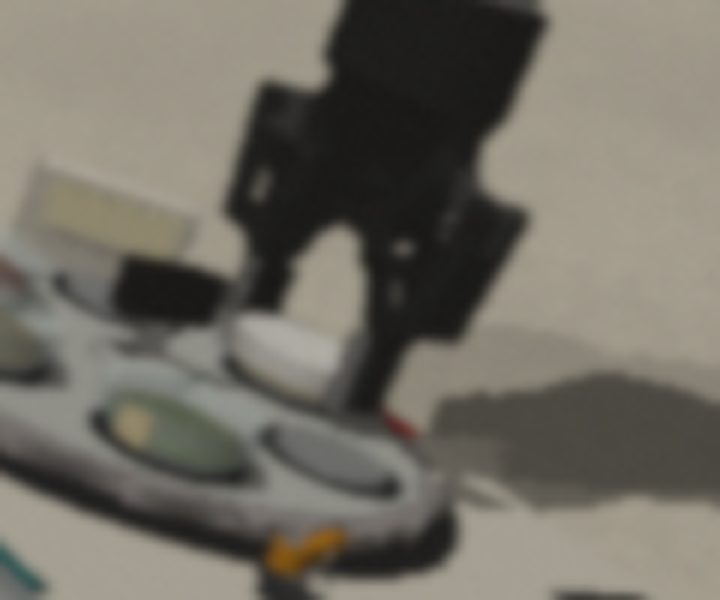

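Emit:
apply_moves(moves=[[[0,-0.11,-0.07],[-0.28,0,0],0.3],[[0,-0.22,-0.13],[-0.57,0,0],0.3],[[0,-0.33,-0.2],[-0.85,0,0],0.3],[[0,-0.33,-0.2],[-0.85,0,0],0.3],[[0,-0.33,-0.2],[-0.85,0,0],0.3],[[0,-0.33,-0.2],[-0.85,0,0],0.3]])

```text
t: 14.38
eef_pos: [0.5068, 0.052, 0.1488]
tool_rot: [-0.131, 0.906, -0.398, 0.058]
contact_force: [-0.1, -0.0, -0.9]
gripper_width: 0.687
```

```bash
python3 - <<'E'
from h import *
where(); o=get_obs(); f,R=frames(V[:3]); M=Q(o['tool_rot'])
print('lid centre face',R.T@(o['eef_pos']+M[:,2]*.0559-f)*1000,'tilt',np.degrees(np.arccos(-(R.T@M)[2,2])))
c=snap('side','s10'); cv2.imwrite('pics/s10z.png',cv2.resize(c['color'][130:230,240:360,::-1],None,fx=6,fy=6,interpolation=cv2.INTER_CUBIC))
E
```

```text
t 14.38 TCP in face mm [-72.4  -0.1  87.6] jaw -90.18 z [-0.148 -0.003 -0.989] F face [-0.5  0.1 -0.8] T [-0.01  0.34  0.02] w 0.687 q [-0.54  0.41  0.48  2.23 -0.89  0.46 -0.15]
lid centre face [-80.62315715  -0.23294999  32.28878199] tilt 8.501234108362016
```

View pics/s10z.png

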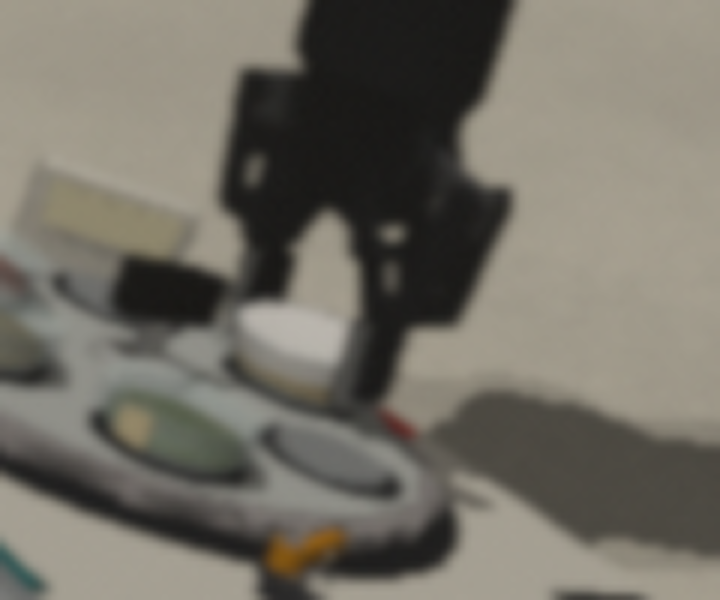

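Emit:
apply_moves(moves=[[[0,0.02,-0.12],[0,0,0],0.3],[[0,0.14,-0.2],[0.28,0,0],0.3],[[0,0.26,-0.26],[0.57,0,0],0.3],[[0,0.376,-0.28],[0.85,0,0],0.3],[[0,0.376,-0.28],[0.85,0,0],0.3],[[0,0.376,-0.28],[0.85,0,0],0.3]])

```text
t: 15.18
eef_pos: [0.4995, 0.0449, 0.1533]
tool_rot: [-0.198, 0.894, -0.392, 0.088]
contact_force: [-0.5, 0.0, -0.3]
gripper_width: 0.689
```

```bash
python3 - <<'E'
from h import *
where(); o=get_obs(); f,R=frames(V[:3]); M=Q(o['tool_rot'])
print('lid centre face',R.T@(o['eef_pos']+M[:,2]*.0559-f)*1000,'tilt',np.degrees(np.arccos(-(R.T@M)[2,2])))
c=snap('side','s11'); cv2.imwrite('pics/s11z.png',cv2.resize(c['color'][130:230,240:360,::-1],None,fx=6,fy=6,interpolation=cv2.INTER_CUBIC))
E
```

```text
t 15.18 TCP in face mm [-79.7  -0.3  96. ] jaw -90.13 z [-0.    -0.004 -1.   ] F face [-0.4  0.4 -0.2] T [-0.07  0.41 -0.06] w 0.689 q [-0.3   0.36  0.26  2.3  -1.21  0.38  0.22]
lid centre face [-79.74924725  -0.48132973  40.08027063] tilt 0.20803683854825317
```

View pics/s11z.png

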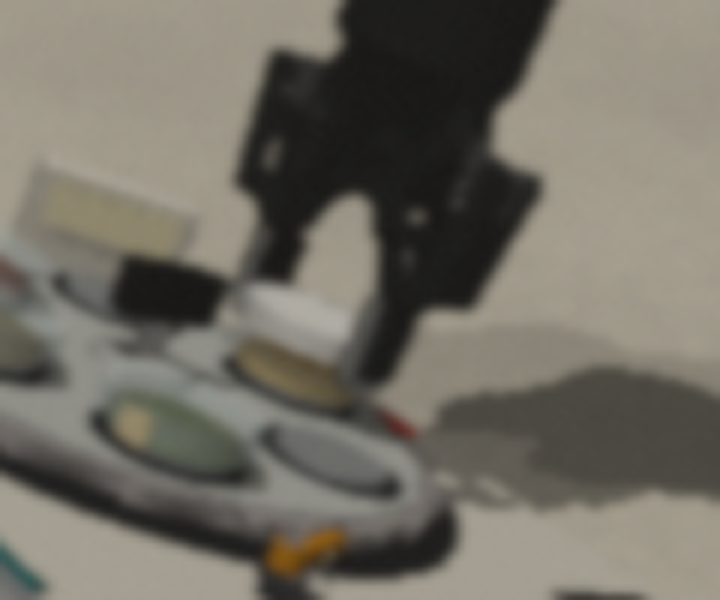

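Emit:
apply_moves(moves=[[[0,0,0],[0,0,0],0.3],[[0,0,0],[0,0,0],0.3],[[0,0,0],[0,0,0],0.3],[[0,0,0],[0,0,0],0.3],[[0,0,0],[0,0,0],0.3],[[0,0,0],[0,0,0],0.3],[[0,0,0],[0,0,0],0.3],[[0,0,0],[0,0,0],0.3],[[0,0,0],[0,0,0],0.3],[[0,0,0],[0,0,0],0.3],[[0,0,0],[0,0,0],0.3],[[0,0,0],[0,0,0],0.3],[[0,0,0],[0,0,0],0.3],[[0,0,0],[0,0,0],0.3]])

```text
t: 16.98
eef_pos: [0.4992, 0.045, 0.1531]
tool_rot: [-0.198, 0.894, -0.392, 0.088]
contact_force: [-0.7, -0.1, -0.3]
gripper_width: 0.686
```

Emit:
apply_moves(moves=[[[0,0,0.06],[0,0,0],0.3],[[0,0,0.12],[0,0,0],0.3],[[0,0,0.18],[0,0,0],0.3],[[0,0,0.24],[0,0,0],0.3],[[0,0,0.3],[0,0,0],0.3],[[0,0,0.36],[0,0,0],0.3],[[0,0,0.4],[0,0,0],0.3],[[0,0,0.44],[0,0,0],0.3],[[0,0,0.48],[0,0,0],0.3],[[0,0,0.48],[0,0,0],0.3]])

```text
t: 18.23
eef_pos: [0.5029, 0.0484, 0.1422]
tool_rot: [-0.198, 0.894, -0.392, 0.088]
contact_force: [0.9, 0.7, -0.4]
gripper_width: 0.694
```

```bash
python3 - <<'E'
from h import *
where()
c=snap('side','s12'); cv2.imwrite('pics/s12z.png',cv2.resize(c['color'][130:230,240:360,::-1],None,fx=6,fy=6,interpolation=cv2.INTER_CUBIC))
E
```

```text
t 18.23 TCP in face mm [-80.   -0.   83.8] jaw -90.11 z [-0.    -0.003 -1.   ] F face [ 0.9 -0.1 -0.8] T [-0.02  0.45  0.01] w 0.694 q [-0.28  0.38  0.22  2.29 -1.26  0.36  0.27]
```

View pics/s12z.png

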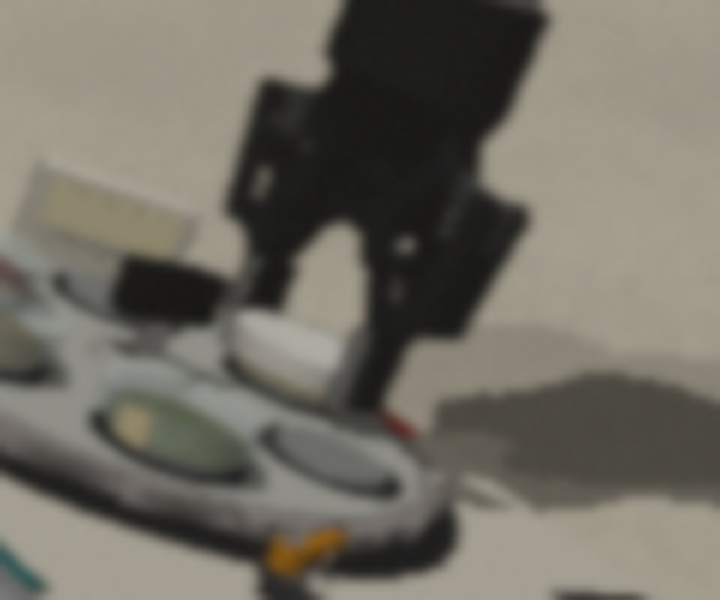

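Nearly down, ~1 mm left. Finish until contact.

Emit:
apply_moves(moves=[[[0,0,0.02],[0,0,0],0.3],[[0,0,0.04],[0,0,0],0.3],[[0,0,0.06],[0,0,0],0.3],[[0,0,0.06],[0,0,0],0.3]])

```text
t: 18.77
eef_pos: [0.5033, 0.0486, 0.1412]
tool_rot: [-0.198, 0.894, -0.392, 0.088]
contact_force: [-3.0, -1.2, 6.7]
gripper_width: 0.688
```

```bash
python3 - <<'E'
from h import *
where()
E
```

```text
t 18.77 TCP in face mm [-80.   -0.1  82.7] jaw -90.12 z [ 0.    -0.003 -1.   ] F face [0.1 1.2 7.3] T [0.14 0.5  0.07] w 0.688 q [-0.28  0.39  0.22  2.29 -1.27  0.36  0.27]
```

Emit:
apply_moves(moves=[[[0,0,-0.01],[0,0,0],0.4],[[0,0,-0.01],[0,0,0],0.5],[[0,0,-0.01],[0,0,0],0.6],[[0,0,-0.01],[0,0,0],0.68],[[0,0,-0.01],[0,0,0],0.68],[[0,0,-0.01],[0,0,0],0.68]])

```text
t: 19.52
eef_pos: [0.5033, 0.0488, 0.1411]
tool_rot: [-0.198, 0.894, -0.392, 0.088]
contact_force: [-0.2, -0.5, 0.3]
gripper_width: 0.84
```

```bash
python3 - <<'E'
from h import *
where()
E
```

```text
t 19.52 TCP in face mm [-79.9  -0.   82.6] jaw -90.11 z [-0.    -0.003 -1.   ] F face [-0.3 -0.3  0.5] T [-0.    0.41  0.01] w 0.84 q [-0.28  0.39  0.22  2.29 -1.27  0.36  0.27]
```

Emit:
apply_moves(moves=[[[0,0,-0.3],[0,0,0],0.68],[[0,0,-1],[0,0,0],0.68],[[0,0,-2],[0,0,0],0.68],[[0,0,-3],[0,0,0],0.4],[[-4,0,-3.5],[0,0,0],0],[[-6,0,-3.5],[0,0,0],0],[[-7,0,-3.5],[0,0,0],0],[[-7,0,-3.5],[0,0,0],0]])

```text
t: 20.52
eef_pos: [0.3895, 0.1103, 0.2101]
tool_rot: [-0.186, 0.897, -0.394, 0.075]
contact_force: [-0.6, -0.7, -0.9]
gripper_width: 0.5
```

```bash
python3 - <<'E'
from h import *
where()
c=snap('side','s13'); im=cv2.resize(c['color'][130:230,240:360,::-1],None,fx=6,fy=6,interpolation=cv2.INTER_CUBIC); cv2.imwrite('pics/s13z.png',im)
c=snap('top','t13'); cv2.imwrite('pics/t13z.png',cv2.resize(c['color'][130:260,190:350,::-1],None,fx=5,fy=4.6,interpolation=cv2.INTER_CUBIC))
E
```

```text
t 20.52 TCP in face mm [-88.5 122.5 162.7] jaw -90.47 z [-0.032  0.01  -0.999] F face [-1.2 -0.  -0.4] T [-0.12  0.4   0.01] w 0.5 q [ 0.07  0.09 -0.41  2.42 -0.48  0.3  -0.72]
```

View pics/s13z.png

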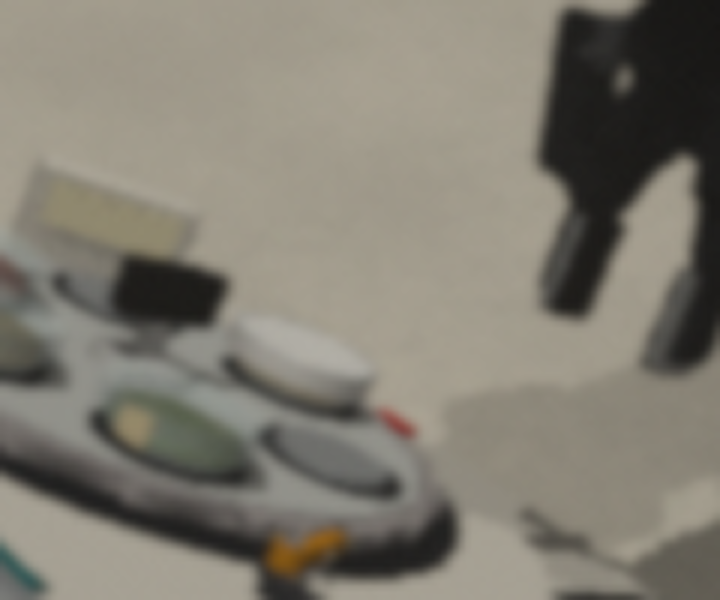

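View pics/t13z.png

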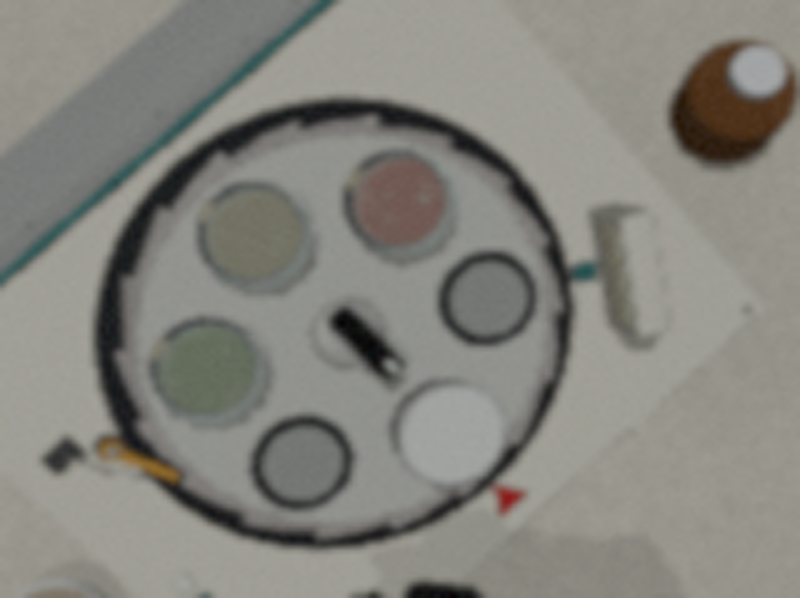

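Emit:
apply_moves(moves=[[[0,0,0],[0,0,0],0]])

```text
t: 20.75
eef_pos: [0.3913, 0.1076, 0.2099]
tool_rot: [-0.186, 0.895, -0.397, 0.076]
contact_force: [0.5, -1.1, 0.2]
gripper_width: 0.498
```

```bash
python3 - <<'E'
from h import *
where()
delta(*tgt([0.0,0,.165],-90,0))
E
```

```text
t 20.75 TCP in face mm [-89.  119.3 162.8] jaw -90.78 z [-0.032  0.008 -0.999] F face [-0.3 -1.2  0.3] T [-0.    0.4   0.03] w 0.498 q [ 0.07  0.1  -0.39  2.42 -0.48  0.3  -0.71]
shift [4.722, -3.617, -0.239] turn [0.181, 0.045, -0.078]
```

Emit:
apply_moves(moves=[[[1,-0.8,-0.1],[0.05,0,0],0],[[2.5,-1.8,-0.2],[0.1,0,-0.05],0],[[4,-2.9,-0.24],[0.18,0.04,-0.08],0],[[4.72,-3.62,-0.24],[0.18,0.04,-0.08],0],[[4.72,-3.62,-0.24],[0.18,0.04,-0.08],0],[[4.72,-3.62,-0.24],[0.18,0.04,-0.08],0],[[4.72,-3.62,-0.24],[0.18,0.04,-0.08],0]])

```text
t: 21.62
eef_pos: [0.529, 0.0767, 0.2486]
tool_rot: [-0.198, 0.896, -0.388, 0.085]
contact_force: [-0.0, -0.4, 0.3]
gripper_width: 0.501
```

```bash
python3 - <<'E'
from h import *
where()
delta(*tgt([0.0,0,.140],-90,0))
delta(*tgt([0.0,0,.102],-90,0))
E
```

```text
t 21.62 TCP in face mm [ -0.2   3.  164.1] jaw -89.78 z [-0.002  0.004 -1.   ] F face [-0.2 -0.3  0.4] T [-0.01  0.42  0.03] w 0.501 q [ 0.12  0.23 -0.3   2.13 -0.4   0.45 -0.65]
shift [0.124, -0.011, 0.962] turn [0.013, 0.022, 0.022]
shift [0.13, -0.015, 2.482] turn [0.013, 0.022, 0.022]
```

Emit:
apply_moves(moves=[[[0.13,-0.01,0.6],[0,0,0],0],[[0.13,-0.01,1.2],[0,0,0],0],[[0.13,-0.01,1.7],[0,0,0],0],[[0.13,-0.01,2.1],[0,0,0],0],[[0.13,-0.01,2.48],[0,0,0],0],[[0.13,-0.01,2.48],[0,0,0],0]])

```text
t: 22.38
eef_pos: [0.5514, 0.0925, 0.1923]
tool_rot: [-0.198, 0.896, -0.389, 0.085]
contact_force: [0.1, 0.1, 0.3]
gripper_width: 0.499
```

```bash
python3 - <<'E'
from h import *
where()
E
```

```text
t 22.38 TCP in face mm [  0.6  -0.7 101.6] jaw -89.82 z [-0.002  0.004 -1.   ] F face [0.2 0.1 0.2] T [-0.01  0.42 -0.01] w 0.499 q [ 0.09  0.36 -0.31  2.13 -0.39  0.33 -0.65]
```

Emit:
apply_moves(moves=[[[0,0,0],[0,0,0],-1],[[0,0,0],[0,0,0],-1],[[0,0,0],[0,0,0],-1],[[0,0,0],[0,0,0],-1],[[0,0,0],[0,0,0],-1]], force=70)

```text
t: 23.0
eef_pos: [0.5514, 0.0924, 0.1937]
tool_rot: [-0.199, 0.896, -0.388, 0.086]
contact_force: [-4.6, -0.3, 6.1]
gripper_width: 0.147
```

```bash
python3 - <<'E'
from h import *
where()
E
```

```text
t 23.0 TCP in face mm [  1.2  -0.8 102.8] jaw -89.78 z [-0.     0.003 -1.   ] F face [-0.7  2.9  7.1] T [0.42 0.57 0.05] w 0.147 q [ 0.09  0.36 -0.31  2.13 -0.39  0.33 -0.65]
```

Emit:
apply_moves(moves=[[[0,0,0],[0,0,-0.2],-1],[[0,0,0],[0,0,-0.6],-1],[[0,0,0],[0,0,-1.1],-1],[[0,0,0],[0,0,-1.6],-1],[[0,0,0],[0,0,-2.1],-1],[[0,0,0],[0,0,-2.6],-1],[[0,0,0],[0,0,-3.1],-1],[[0,0,0],[0,0,-3.6],-1],[[0,0,0],[0,0,-4.1],-1],[[0,0,0],[0,0,-4.6],-1],[[0,0,0],[0,0,-5.1],-1],[[0,0,0],[0,0,-5.6],-1],[[0,0,0],[0,0,-6.1],-1],[[0,0,0],[0,0,-6.5],-1],[[0,0,0],[0,0,-6.75],-1],[[0,0,0],[0,0,-6.75],-1],[[0,0,0],[0,0,-6.75],-1]])

```text
t: 25.12
eef_pos: [0.5507, 0.0927, 0.1935]
tool_rot: [-0.118, 0.961, 0.175, 0.181]
contact_force: [-9.0, -0.5, 9.6]
gripper_width: 0.154
```

```bash
python3 - <<'E'
from h import *
where()
E
```

```text
t 25.12 TCP in face mm [ 7.000e-01 -1.000e-01  1.028e+02] jaw -22.25 z [-0.002  0.004 -1.   ] F face [-2.2  5.8 11.7] T [0.73 0.8  0.03] w 0.154 q [ 0.33  0.4  -0.6   2.11 -0.02  0.32  0.19]
```

Emit:
apply_moves(moves=[[[0,0,0],[0,0,0.3],-1],[[0,0,0],[0,0,0.6],-1],[[0,0,0],[0,0,0.85],-1],[[0,0,0],[0,0,1.1],-1],[[0,0,0],[0,0,1.1],-1],[[0,0,0],[0,0,1.1],-1]])

```text
t: 25.88
eef_pos: [0.5507, 0.0927, 0.1935]
tool_rot: [-0.134, 0.973, 0.085, 0.169]
contact_force: [-6.3, -2.9, 8.0]
gripper_width: 0.146
```

```bash
python3 - <<'E'
from h import *
where()
E
```

```text
t 25.88 TCP in face mm [ 9.000e-01 -1.000e-01  1.028e+02] jaw -32.93 z [-0.002  0.003 -1.   ] F face [-2.6  2.2 10.1] T [0.56 0.87 1.63] w 0.146 q [ 0.29  0.39 -0.56  2.11 -0.08  0.32  0.06]
```

Emit:
apply_moves(moves=[[[0,0,0],[0,0,0],-1],[[0,0,0],[0,0,0],-1],[[0,0,0],[0,0,-0.15],-1],[[0,0,0],[0,0,-0.31],-1],[[0,0,0],[0,0,-0.31],-1]])

```text
t: 26.5
eef_pos: [0.5507, 0.0927, 0.1935]
tool_rot: [-0.13, 0.97, 0.109, 0.172]
contact_force: [-7.4, -0.0, 8.8]
gripper_width: 0.154
```

```bash
python3 - <<'E'
from h import *
where()
E
```

```text
t 26.5 TCP in face mm [ 8.000e-01 -1.000e-01  1.028e+02] jaw -30.13 z [-0.002  0.004 -1.   ] F face [-1.2  5.  10.2] T [0.76 0.74 0.09] w 0.154 q [ 0.31  0.39 -0.57  2.11 -0.07  0.32  0.09]
```

Torque is unloaded. Open, retreat along the axis, then swing away to look.

Emit:
apply_moves(moves=[[[0,0,0],[0,0,0],-0.4],[[0,0,0],[0,0,0],0],[[0,0,0],[0,0,0],0],[[0,0,0],[0,0,0],0],[[0,0,0],[0,0,0],0],[[0,0,-0.8],[0,0,0],0],[[0,0,-2],[0,0,0],0],[[0,0,-3.5],[0,0,0],0],[[0,0,-3.5],[0,0,0],0]])

```text
t: 27.62
eef_pos: [0.5256, 0.0662, 0.2747]
tool_rot: [-0.129, 0.97, 0.107, 0.175]
contact_force: [0.0, -0.3, -0.7]
gripper_width: 0.497
```

```bash
python3 - <<'E'
from h import *
where()
delta(*tgt([0.05,.15,.21],-30,0))
E
```

```text
t 27.62 TCP in face mm [  2.   -2.4 191.8] jaw -30.22 z [ 0.002 -0.001 -1.   ] F face [-0.5 -0.2 -0.6] T [-0.05  0.41 -0.05] w 0.497 q [ 0.49  0.23 -0.69  2.1  -0.19  0.5   0.21]
shift [-1.409, -6.233, -0.733] turn [0.001, -0.012, -0.022]
```

Emit:
apply_moves(moves=[[[-0.7,-3,-0.7],[0,0,0],0],[[-1.4,-6.2,-0.7],[0,0,0],0],[[-1.4,-6.2,-0.7],[0,0,0],0],[[-1.4,-6.2,-0.7],[0,0,0],0],[[-1.4,-6.2,-0.7],[0,0,0],0]])

```text
t: 28.25
eef_pos: [0.448, 0.2018, 0.3082]
tool_rot: [-0.13, 0.971, 0.108, 0.172]
contact_force: [0.8, 0.5, -0.4]
gripper_width: 0.499
```

```bash
python3 - <<'E'
from h import *
where()
c=snap('side','s14'); draw(c,'s14z',V[:3],np.pi/3,(200,140,340,240),5.5)
c=snap('top','t14'); draw(c,'t14z',V[:3],np.pi/3,(190,130,350,250),5)
cv2.imwrite('pics/t14r.png',cv2.resize(c['color'][130:250,190:350,::-1],None,fx=5,fy=5,interpolation=cv2.INTER_CUBIC))
for q in('bottle','vial_rack','dish_stack','lid_centre'): print(q,[(np.round(d['pixel'],1).tolist(),round(d['conf'],2)) for d in look_for('top',q)][:3])
E
```

```text
t 28.25 TCP in face mm [ 48.2 149.8 207.2] jaw -30.23 z [-0.002  0.003 -1.   ] F face [ 0.7 -0.2 -0.8] T [-0.04  0.47  0.05] w 0.499 q [ 0.25  0.08 -0.76  2.17 -0.11  0.5  -0.19]
bottle [([153.8, 337.4], 0.73)]
vial_rack [([246.5, 155.7], 0.6)]
dish_stack [([264.0, 199.6], 0.89), ([200.1, 258.7], 0.65)]
lid_centre [([195.8, 288.4], 0.61), ([198.1, 259.3], 0.25)]
```

View pics/s14z.png

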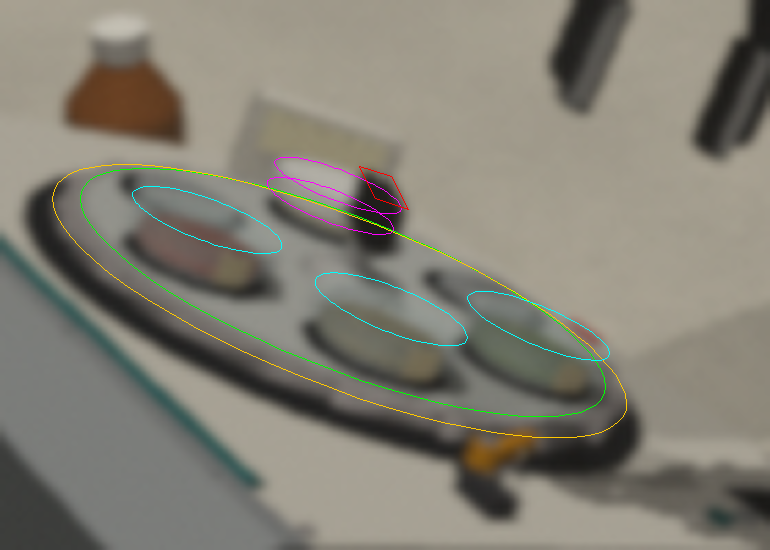

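View pics/t14z.png

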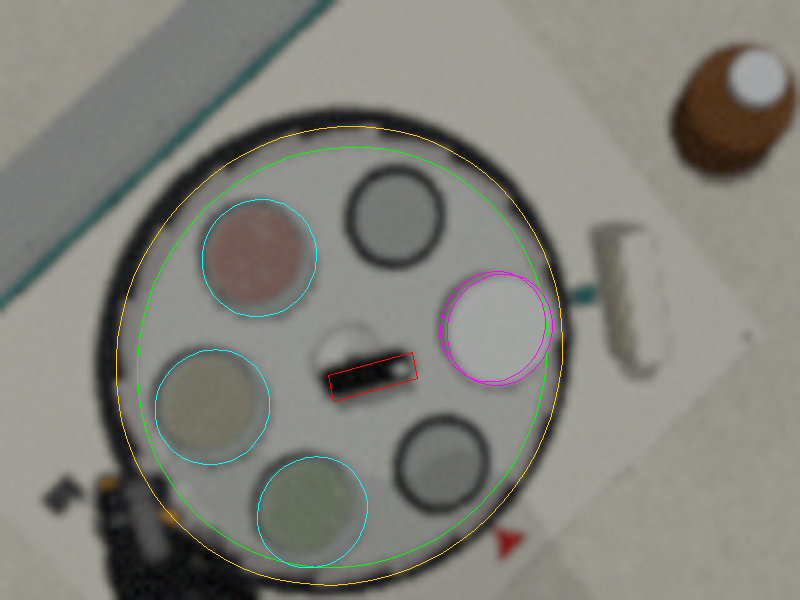

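View pics/t14r.png

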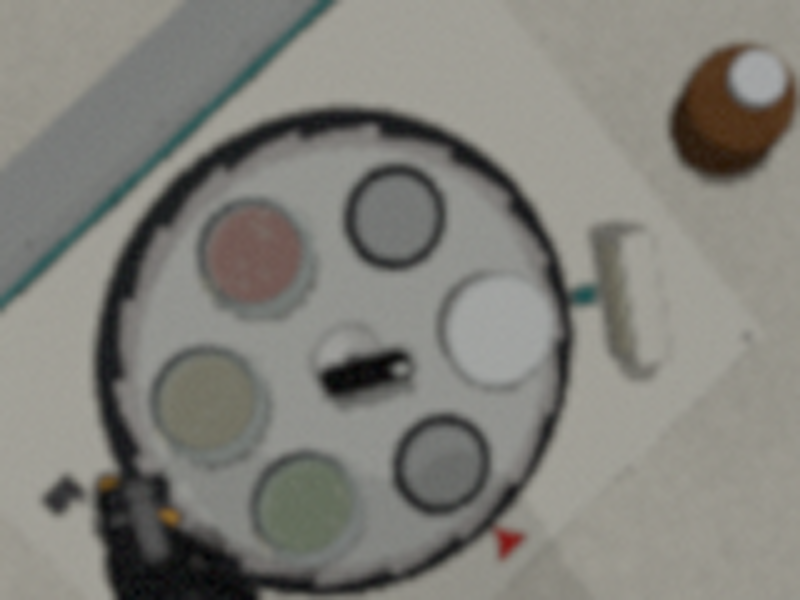

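```bash
python3 -c "
from station import *
print(hand_in()); print(get_obs()['t'])"
```

```text
the job is handed in; nothing more can be done
None
the job is handed in; nothing more can be done
```

I ran the whole task and handed it in at about t = 28.5 s; no verdict was reported.

- **Loading place:** I turned the carousel counter-clockwise by its knob, about 8° past the loading position, and pulled it back against the pawl. The pull reached about 1.8 N m, roughly 14 N at the pawl.
- **Airing:** I lifted the lid's downhill edge about 8.5° with its centre about 5.5 mm up. Then I levelled it about 13 mm up, held it there about 2 s, lowered it until I felt about 7 N of contact at its original height, and let go.
- **Reading place:** I turned the dish on to about 68° and pulled it back to 60° at about 1.6 N m. I then unloaded the twist, let go and moved the hand clear.

**Last checks:**
- In both pictures the knob's white mark and the fogged dish point at the light bar, close to the model drawn at +60°.
- The lid sits flat, and the force readings were near zero.
- The bottle and dish stack show within about 2 px of where they stood.

**Disagreements:**
- My first camera fit of the hub was about 1–2 mm and 0.5° off. I corrected it after the first grasp and a second fit.
- The network's vial rack point came out about 5 px (roughly 12 mm) from its first report. Its confidence was low (about 0.6), and no move went near the rack, so I took this as detection scatter. I did not check the rack separately.

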